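Sort returned rice-cooker accessories into their trays

TASK

Clear the loose accessories of the returned rice cookers into the sorting trays: both white measuring cups into the blue tray, both black steam valves into the yellow tray, and the grey condensate box into the green tray. Set each one down, not dropped, the right way up and flat on the tray's floor, side by side and not on or in one another. Leave the roll of tape and the bulb carton where they stand.

Things in the scene. Friction and masses are not known exactly. Their poses are not given: they have to be found in the camera images.
- cup_a: one white plastic rice measuring cup with small red marks, open at the top, standing upright; 62 mm high, outside diameter 58 mm at the foot and 64 mm at the rim, wall 2.5 mm, about 45 g. Origin: centre of its underside; z up along its axis
- cup_b: the other white plastic rice measuring cup with small red marks, open at the top, standing upright; 62 mm high, outside diameter 58 mm at the foot and 64 mm at the rim, wall 2.5 mm, about 45 g. Origin: centre of its underside; z up along its axis (the same as cup_a)
- valve_a: one black round steam valve of a rice cooker, with chrome rings and a slotted top, standing on its rubber foot; cap 54 mm in diameter from 10 to 30 mm above its underside, foot 40 mm in diameter and 10 mm high below it, about 45 g. Origin: centre of its underside; z up along its axis, the slotted top is its upper side
- valve_b: the other black round steam valve of a rice cooker, with chrome rings and a slotted top, standing on its rubber foot; cap 54 mm in diameter from 10 to 30 mm above its underside, foot 40 mm in diameter and 10 mm high below it, about 45 g. Origin: centre of its underside; z up along its axis, the slotted top is its upper side (the same as valve_a)
- collector: grey plastic condensate box of a rice cooker, open at the top, standing upright; 84 (its x) x 42 (its y) x 36 mm high, walls 3 mm, with a thin snap tab 30 mm long standing 10 mm above the middle of the rim on its +y long side (a thin flap for show, it does not resist the fingers); about 50 g. Origin: centre of its underside; z up
- blue_tray: open blue plastic sorting tray, fixed to the bench, outside 180 (its x) x 158 (its y) x 45 mm high, walls 4 mm, floor 4 mm thick (inside 172 x 150 mm); the wall on its -x side is only 34 mm high and carries on its outside a sloping white picture card that stands out up to 20 mm. Origin: centre of the underside, on the bench. For the measuring cups
- yellow_tray: open yellow plastic sorting tray, fixed to the bench, outside 180 (its x) x 158 (its y) x 45 mm high, walls 4 mm, floor 4 mm thick (inside 172 x 150 mm); the wall on its -x side is only 34 mm high and carries on its outside a sloping white picture card that stands out up to 20 mm. Origin: centre of the underside, on the bench. For the steam valves
- green_tray: open green plastic sorting tray, fixed to the bench, outside 180 (its x) x 158 (its y) x 45 mm high, walls 4 mm, floor 4 mm thick (inside 172 x 150 mm); the wall on its -x side is only 34 mm high and carries on its outside a sloping white picture card that stands out up to 20 mm. Origin: centre of the underside, on the bench. For the condensate box
- tape_roll: roll of amber packing tape lying flat among the accessories, 84 mm in diameter, 48 mm high, hollow core; to be left alone. Origin: centre of its underside
- bulb_carton: small upright cardboard carton of a light bulb with a blue band, 58 x 58 x 72 mm high, behind the trays; to be left alone. Origin: centre of its underside

How it is judged:
At the end, for the whole second after the job is handed in: Both cups are in the blue tray, both valves in the yellow, the box in the green: each within 75 mm (tray x) and 65 mm (tray y) of the tray centre, origin less than 10 mm above the tray underside (on its floor), upright within 0.15 rad, at rest (below 0.02 m/s), released (x of cup_a in the frame of blue_tray between -0.075 and 0.075 m and y of cup_a in the frame of blue_tray between -0.065 and 0.065 m and z of cup_a in the frame of blue_tray between -0.002 and 0.01 m and angle between each of cup_a, cup_b, valve_a, valve_b, collector's own z axis and vertical below 0.15 rad and linear speed of each of cup_a, cup_b, valve_a, valve_b, collector below 0.02 m/s and x of cup_b in the frame of blue_tray between -0.075 and 0.075 m and y of cup_b in the frame of blue_tray between -0.065 and 0.065 m and z of cup_b in the frame of blue_tray between -0.002 and 0.01 m and x of valve_a in the frame of yellow_tray between -0.075 and 0.075 m and y of valve_a in the frame of yellow_tray between -0.065 and 0.065 m and z of valve_a in the frame of yellow_tray between -0.002 and 0.01 m and x of valve_b in the frame of yellow_tray between -0.075 and 0.075 m and y of valve_b in the frame of yellow_tray between -0.065 and 0.065 m and z of valve_b in the frame of yellow_tray between -0.002 and 0.01 m and x of collector in the frame of green_tray between -0.075 and 0.075 m and y of collector in the frame of green_tray between -0.065 and 0.065 m and z of collector in the frame of green_tray between -0.002 and 0.01 m); the robot touches nothing.
It fails at once if an accessory is dropped or thrown (faster than 0.7 m/s, a fall of some 25 mm, while no finger touches it) ((linear speed of cup_a above 0.7 m/s and contact force between the fingers and cup_a below 0.05 N) or (linear speed of cup_b above 0.7 m/s and contact force between the fingers and cup_b below 0.05 N) or (linear speed of valve_a above 0.7 m/s and contact force between the fingers and valve_a below 0.05 N) or (linear speed of valve_b above 0.7 m/s and contact force between the fingers and valve_b below 0.05 N) or (linear speed of collector above 0.7 m/s and contact force between the fingers and collector below 0.05 N)).
It fails at once if the roll of tape is shifted by more than 25 mm or knocked over (distance of tape_roll from where it was at the start of the episode above 0.025 m or angle between tape_roll's own z axis and vertical above 0.5 rad).
It fails at once if the bulb carton is shifted by more than 25 mm or knocked over (distance of bulb_carton from where it was at the start of the episode above 0.025 m or angle between bulb_carton's own z axis and vertical above 0.5 rad).
It also fails if it takes over 120 s, if anything falls off the work surface, if the arm or the gripper's body presses on something with over 40 N, if the wrist force passes 120 N, or if a joint passes its speed limit or range.

ROBOT

A 6-joint arm with a two-finger parallel gripper is mounted at the origin on the work surface. World frame = base frame: x ahead of the robot, y to its left, z up, the work surface at z = 0. Lengths are in m, angles in rad, forces in N, time in s.
With the tool pointing down it reaches from about 0.4 to 0.825 m from the base axis. Payload 7 kg.
Tool frame: the origin (TCP) lies at the very end of the fingers, on their centre line; the grasp point (between the pads) lies 19 mm behind it; z points along the fingers, y is the line along which they close (so a half turn about z gives the same grasp; the last joint's range is limited). The gripper opens to 88 mm and grips with 3 to 60 N. Pads are 19 mm wide; open, the fingers measure 130 mm over their backs; the gripper's body (78 mm by 193 mm) begins 47 mm behind the grasp point.
Start: joints at [1.448, 0.359, 0.012, 0, -1.224, -0.288], TCP at [0.27, 0.619, 0.192] pointing down, gripper open.
Joint ranges: [-3.07, 3.07], [-1.43, 2.12], [-1.02, 1.25], [-3.03, 1.67], [-3.05, -0], [-3.03, 3.03]. Speed limits (rad/s): [2.39, 2.39, 3.01, 3.14, 3.14, 3.14].

INTERFACE

Orientations are given as [roll, pitch, yaw] about the fixed x, y, z axes, in that order (R = Rz(yaw) Ry(pitch) Rx(roll)).
In Python, from station import arm gives the robot as it stands. The module is installed in compiled form; this text tells all that it offers.
- The arm moves only by the shell command python3 -m crank 'ROWS' [FORCE]. ROWS is JSON, a list of rows, each an object of numbers: "dx", "dy", "dz": the shift along the world's x, y, z in m; "twist": the turn about the world's z in degrees; "grip": the opening, from -1 (shut) to 1 (fully open). A call has exactly 5 rows; each row is the pose to reach, as a shift and turn from the pose commanded when the call began; what a row does not reach only later rows make up. A row lasts 1/12 s, in which the tool goes at most 41.7 mm and 7.16 degrees, less where a joint would pass 70% of its speed; a pose out of reach is approached as far as the arm can. A call with a gripper value outside its range is refused whole. The fingers move at their own pace and stop on an object; FORCE is the grip in N (left out, the last holds). Time passes only in rows, so rows that repeat a pose let the fingers close, or fill a call up. It gives the time, the measured TCP pose, the force, the opening and the grip force at its end, in the units of the state.
- arm.get_state(): the state, without advancing time (a new reading comes with each control period).
- arm.grab_frame(name): name is "side" or "top" or "wrist"; returns the picture (420x560x3 uint8, red, green, blue); there is no depth.
- arm.get_calibration(name): a dict with "fx", "fy", "cx", "cy" (pixels), "cam_to_world" (4x4, takes a point from camera to world coordinates); the wrist camera has in their place "tool_from_camera" (4x4, takes a point from camera to tool coordinates, whose origin is the TCP and whose axes are the flange's). Camera axes: x right, y down, z forward; pixel columns grow to the right and rows downward; lengths in m; the calibration is good to about 2 mm. A picture is of the moment at which its call begins: read the wrist's pose just before it. get_calibration takes no time and is no camera call.
- arm.job_done(): hands the job in; it is judged then, once.
The state is a dict: "t": time; "q": joint angles; "qd": joint speeds; "joint_efforts": joint torques, N m; "eef_pos": TCP position; "ee_rot": TCP orientation; "force": force on the tool from outside, world axes, zero at the start; "moment": the same for the moment, N m; "width": finger opening in m; "gripper_force": force on a finger pad.
Only numpy, scipy, OpenCV 4.12 (cv2) and the standard library are available. Lean on these libraries where they do the work, as an engineer would, in place of code of your own. Each camera call takes 0.05 s, during which the arm holds its last target. There are 200 camera calls.

## Working session

There is one attempt and no reset: what is moved stays moved. The work goes in short steps, Python scripts to look and compute and a shell command to move; the robot and the scene stay as the last step left them, time stands still between calls to the robot, and variables do not carry over. Pictures are saved under pics/ and viewed, at most 14 in all, crops included, and the job is handed in when it is done.

```bash
mkdir -p pics
python3 - <<'E'
from station import arm
import cv2
s=arm.get_state()
print(s['t'],s['eef_pos'],s['ee_rot'],s['width'],s['force'])
for n in ('top','side'):
    cv2.imwrite(f'pics/{n}0.png',arm.grab_frame(n)[:,:,::-1])
    c=arm.get_calibration(n); print(n,c)
print(arm.get_calibration('wrist'))
E
```

```text
0.0 [0.2693576  0.61832199 0.19079193] [ 3.13988895e+00 -1.41322781e-04 -4.10930282e-01] 0.08775496886333903 [-0.35221055  0.73344508  0.75603091]
top {'fx': 506.0120766003862, 'fy': 506.0120766003862, 'cx': 282.50424174443265, 'cy': 211.65453114402268, 'cam_to_world': array([[ 0.0199692 , -0.98449085,  0.17429572,  0.33201635],
       [-0.99974234, -0.01778036,  0.0141108 , -0.0150621 ],
       [-0.01079291, -0.17453259, -0.98459224,  1.26801113],
       [ 0.        ,  0.        ,  0.        ,  1.        ]])}
side {'fx': 435.53044581852373, 'fy': 435.53044581852373, 'cx': 273.59979643085495, 'cy': 213.92090613003793, 'cam_to_world': array([[ 0.89397378, -0.30354196,  0.32965612,  0.23565699],
       [-0.44789166, -0.58179846,  0.67889883, -0.64060434],
       [-0.01428086, -0.75456798, -0.65606648,  0.64505516],
       [ 0.        ,  0.        ,  0.        ,  1.        ]])}
{'fx': 356.5244172058658, 'fy': 356.5244172058658, 'cx': 281.25759358529206, 'cy': 212.42768663989455, 'tool_from_camera': array([[ 3.29081088e-04, -9.58091915e-01, -2.86460772e-01,
         7.82405256e-02],
       [ 9.99999895e-01,  4.06348819e-04, -2.10285213e-04,
         4.15174443e-04],
       [ 3.17875559e-04, -2.86460673e-01,  9.58091949e-01,
        -1.94026791e-01],
       [ 0.00000000e+00,  0.00000000e+00,  0.00000000e+00,
         1.00000000e+00]])}
```

View pics/top0.png

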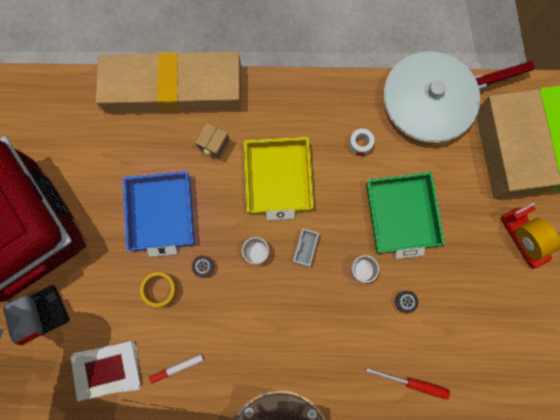

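View pics/side0.png

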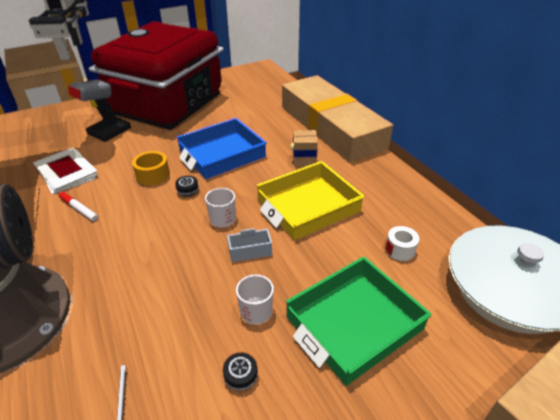

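The top view shows, in (col,row) pixels:
- **Trays:** blue at (158,210), yellow (278,176), green (404,212).
- **Accessories:** cups at (256,250) and (365,269), valves at (203,266) and (406,301), collector at (306,247).
- **Leave alone:** tape roll at (158,290), carton at (212,140). The white ring at (362,141) isn't one of the listed objects.

The side view agrees with this. Next I measure.

```bash
cat > h.py <<'E'
import numpy as np, cv2
from scipy.spatial.transform import Rotation as R
from station import arm
def T_of(name, s=None):
    c=arm.get_calibration(name)
    if name!='wrist': return c,c['cam_to_world']
    T=np.eye(4); T[:3,:3]=R.from_euler('xyz',s['ee_rot']).as_matrix(); T[:3,3]=s['eef_pos']
    return c,T@c['tool_from_camera']
def ray(c,T,uv,z):
    uv=np.atleast_2d(np.asarray(uv,float))
    d=np.c_[(uv[:,0]-c['cx'])/c['fx'],(uv[:,1]-c['cy'])/c['fy'],np.ones(len(uv))]@T[:3,:3].T
    o=T[:3,3]; return (o+d*((z-o[2])/d[:,2])[:,None])[:,:2]
def proj(c,T,p):
    q=np.linalg.inv(T)@np.r_[p,1]; return c['fx']*q[0]/q[2]+c['cx'],c['fy']*q[1]/q[2]+c['cy']
def blob(mask,seed,r):
    m=np.zeros_like(mask); u,v=seed; m[max(v-r,0):v+r,max(u-r,0):u+r]=mask[max(v-r,0):v+r,max(u-r,0):u+r]
    cs,_=cv2.findContours(m,cv2.RETR_EXTERNAL,cv2.CHAIN_APPROX_NONE)
    return max(cs,key=cv2.contourArea)[:,0,:]
E
python3 - <<'E'
from h import *
im=cv2.imread('pics/top0.png'); hsv=cv2.cvtColor(im,cv2.COLOR_BGR2HSV); H,S,V=cv2.split(hsv)
c,T=T_of('top')
def m(x): return x.astype(np.uint8)*255
masks={'blue':m((H>100)&(H<130)&(S>130)),'yellow':m((H>22)&(H<35)&(S>170)&(V>90)),'green':m((H>45)&(H<90)&(S>120)),
'white':m((S<70)),'dark':m(V<70)}
for n,k,sd,r,z in [('blue_tray','blue',(158,210),48,.045),('yellow_tray','yellow',(278,176),48,.045),('green_tray','green',(404,212),48,.045),
 ('cupL','white',(256,250),22,.062),('cupR','white',(365,269),22,.062),('valveL','dark',(203,266),16,.03),('valveR','dark',(406,301),16,.03),('coll','white',(306,247),24,.036)]:
    b=blob(masks[k],sd,r); w=ray(c,T,b,z)
    rect=cv2.minAreaRect((w*1000).astype(np.float32)); 
    print(n,'rect c',np.round(rect[0]),'size',np.round(rect[1]),'ang',round(rect[2],1),'px',b.min(0),b.max(0))
print('tape',ray(c,T,(158,290),.048),'carton',ray(c,T,(214,137),.072))
cv2.imwrite('pics/crop0.png',cv2.resize(im[130:325,110:450],None,fx=2.3,fy=2.3,interpolation=cv2.INTER_CUBIC))
E
```

```text
blue_tray rect c [546. 310.] size [183. 164.] ang 6.9 px [124 172] [193 249]
yellow_tray rect c [642.  16.] size [190. 167.] ang 4.3 px [244 137] [313 213]
green_tray rect c [ 554. -296.] size [184. 166.] ang 8.0 px [367 172] [444 252]
cupL rect c [450.  66.] size [65. 62.] ang 1.4 px [242 237] [268 264]
cupR rect c [ 412. -195.] size [64. 64.] ang 45.2 px [351 255] [379 282]
valveL rect c [412. 174.] size [ 9. 32.] ang 88.2 px [209 260] [213 273]
valveR rect c [ 337. -299.] size [45. 51.] ang 1.1 px [396 292] [417 311]
coll rect c [463. -56.] size [45. 87.] ang 75.3 px [293 229] [318 266]
tape [[0.35251714 0.29611302]] carton [[0.72782853 0.17492396]]
```

View pics/crop0.png

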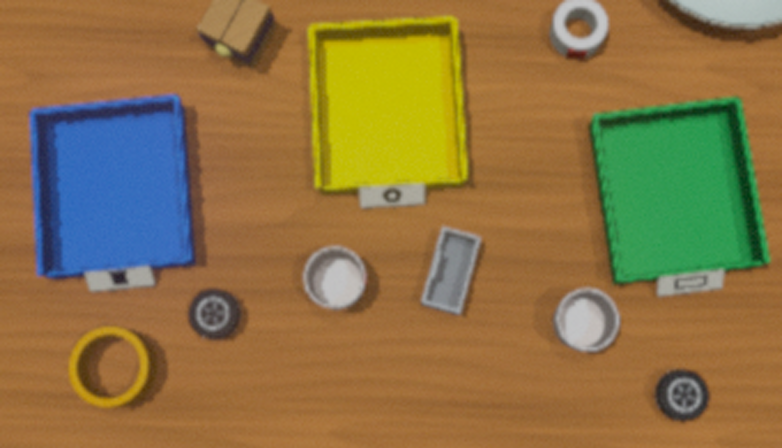

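```bash
python3 -m crank '[{"dy":-0.04,"grip":1},{"dy":-0.08,"grip":1},{"dy":-0.12,"grip":1},{"dy":-0.16,"grip":1},{"dy":-0.2,"grip":1}]' 15
python3 -m crank '[{"dx":0.02,"dy":-0.03,"twist":4.7,"grip":1},{"dx":0.04,"dy":-0.06,"twist":9.4,"grip":1},{"dx":0.06,"dy":-0.1,"twist":14,"grip":1},{"dx":0.08,"dy":-0.13,"twist":19,"grip":1},{"dx":0.1,"dy":-0.16,"twist":23.5,"grip":1}]'
python3 -m crank '[{"dx":0.03,"dy":-0.06,"grip":1},{"dx":0.03,"dy":-0.06,"grip":1},{"dx":0.03,"dy":-0.06,"grip":1},{"dx":0.03,"dy":-0.06,"grip":1},{"dx":0.03,"dy":-0.06,"grip":1}]'
python3 - <<'E'
from h import *
s=arm.get_state(); im=arm.grab_frame('wrist')[:,:,::-1]; cv2.imwrite('pics/w1.png',im)
import json; json.dump({k:np.array(s[k]).tolist() for k in('eef_pos','ee_rot')},open('w1.json','w'))
c,T=T_of('wrist',s)
print(s['t'],s['eef_pos'],s['ee_rot'],T[:3,3])
for n,p in dict(valveL=(.415,.185,.03),cupL=(.45,.066,.062),coll=(.463,-.056,.036)).items(): print(n,np.round(proj(c,T,p)))
E
```

```text
0.1 [0.26939488 0.61838011 0.19090836] [ 3.14008560e+00 -1.60464637e-04 -4.10902760e-01] [0.34104521 0.58702805 0.3849482 ]
valveL [ 720. -203.]
cupL [ 979. -411.]
coll [1121. -492.]invalid input at $[0]: expected keys dx, dy, dz, twist, grip
invalid input at $[0]: expected keys dx, dy, dz, twist, grip
invalid input at $[0]: expected keys dx, dy, dz, twist, grip
```

View pics/w1.png

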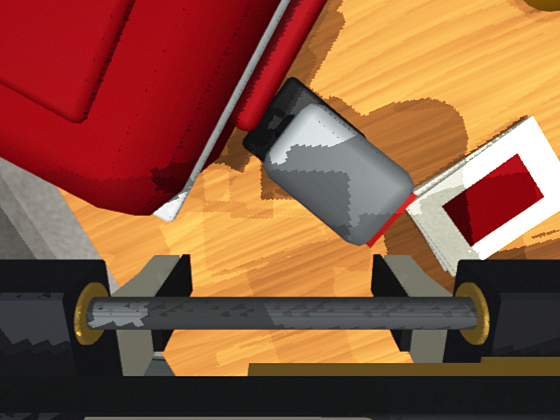

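The moves were refused because each row needs all five keys, so the arm hasn't moved. This view is still the start position: the red cooker is top left, and a grey and black tool stands ahead at (330,160). I'll rise a little and then go.

```bash
python3 -m crank '[{"dx":0,"dy":0,"dz":0.03,"twist":0,"grip":1},{"dx":0,"dy":-0.02,"dz":0.06,"twist":0,"grip":1},{"dx":0,"dy":-0.06,"dz":0.06,"twist":0,"grip":1},{"dx":0,"dy":-0.1,"dz":0.06,"twist":0,"grip":1},{"dx":0,"dy":-0.14,"dz":0.06,"twist":0,"grip":1}]' 15
python3 -m crank '[{"dx":0.02,"dy":-0.03,"dz":0,"twist":4.7,"grip":1},{"dx":0.04,"dy":-0.06,"dz":0,"twist":9.4,"grip":1},{"dx":0.06,"dy":-0.1,"dz":0,"twist":14,"grip":1},{"dx":0.08,"dy":-0.13,"dz":0,"twist":19,"grip":1},{"dx":0.1,"dy":-0.16,"dz":0,"twist":23.5,"grip":1}]'
python3 -m crank '[{"dx":0.01,"dy":-0.03,"dz":-0.02,"twist":0,"grip":1},{"dx":0.02,"dy":-0.06,"dz":-0.04,"twist":0,"grip":1},{"dx":0.03,"dy":-0.1,"dz":-0.06,"twist":0,"grip":1},{"dx":0.03,"dy":-0.13,"dz":-0.06,"twist":0,"grip":1},{"dx":0.03,"dy":-0.13,"dz":-0.06,"twist":0,"grip":1}]'
python3 - <<'E'
from h import *
s=arm.get_state(); im=arm.grab_frame('wrist')[:,:,::-1]; cv2.imwrite('pics/w2.png',im)
c,T=T_of('wrist',s)
print(s['t'],s['eef_pos'],s['ee_rot'],T[:3,3])
for n,p in dict(valveL=(.415,.185,.03),cupL=(.45,.066,.062),coll=(.463,-.056,.036)).items(): print(n,np.round(proj(c,T,p)))
E
```

```text
t: 0.57
eef_pos: [0.2693, 0.4773, 0.2514]
ee_rot: [3.141, 0.0, -0.411]
force: [-0.1, -0.4, 0.1]
width: 0.0878
gripper_force: 0.0
t: 0.98
eef_pos: [0.3699, 0.3167, 0.252]
ee_rot: [-3.141, -0.0, 0.004]
force: [0.7, 0.1, 0.1]
width: 0.0879
gripper_force: 0.0
t: 1.4
eef_pos: [0.398, 0.1835, 0.1902]
ee_rot: [3.139, 0.003, -0.004]
force: [-0.6, -0.6, -0.0]
width: 0.0878
gripper_force: 0.0
1.4 [0.39797723 0.18346978 0.19017284] [ 3.13886973e+00  3.07347262e-03 -3.85163140e-03] [0.47660363 0.18309979 0.38396027]
valveL [279. 169.]
cupL [412. 136.]
coll [533. 119.]
```

View pics/w2.png

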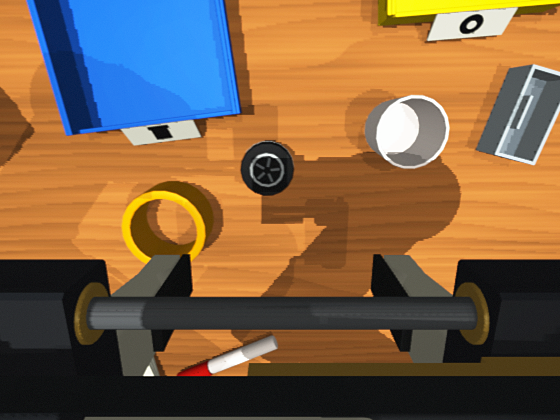

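The valve's top is at (267,167), and the cup rim is centred near (411,133), which matches the prediction.

Run:
```python
from h import *
s=arm.get_state(); c,T=T_of('wrist',s); im=cv2.imread('pics/w2.png')
print('valveL wrist',ray(c,T,(267,167),.03),'cupL rim',ray(c,T,(412,132),.062),'tape top',ray(c,T,(164,222),.048))
ct,Tt=T_of('top'); print('valveL top',ray(ct,Tt,(203,266),.03), s['eef_pos'])
print('blue corner front right rim',ray(c,T,(238,112),.034),'front left',ray(c,T,(68,133),.034))
```

```text
valveL wrist [[0.4182848  0.19930869]] cupL rim [[0.45432016 0.06900365]] tape top [[0.3666291  0.30190584]]
valveL top [[0.41287965 0.19416501]] [0.3990452  0.18584834 0.19121283]
blue corner front right rim [[0.47148695 0.22585095]] front left [[0.45260687 0.39035975]]
```

```bash
python3 -m crank '[{"dx":0.017,"dy":0.01,"dz":0,"twist":0,"grip":1},{"dx":0.017,"dy":0.01,"dz":-0.04,"twist":0,"grip":1},{"dx":0.017,"dy":0.01,"dz":-0.08,"twist":0,"grip":1},{"dx":0.017,"dy":0.01,"dz":-0.115,"twist":0,"grip":1},{"dx":0.017,"dy":0.01,"dz":-0.125,"twist":0,"grip":1}]' 15
python3 - <<'E'
from h import *
arm.grab_frame('side'); s=arm.get_state(); im=arm.grab_frame('wrist')[:,:,::-1]; cv2.imwrite('pics/w3.png',im)
c,T=T_of('wrist',s)
print(s['t'],s['eef_pos'],s['ee_rot']); print(np.round(proj(c,T,(.416,.196,.03))))
E
```

```text
t: 1.87
eef_pos: [0.414, 0.1972, 0.0622]
ee_rot: [3.137, 0.005, -0.001]
force: [-1.8, -0.9, 1.1]
width: 0.0877
gripper_force: 0.0
1.9167 [0.41417487 0.19717907 0.06229667] [ 3.13668141e+00  5.32390655e-03 -1.09902313e-03]
[282. 224.]
```

View pics/w3.png

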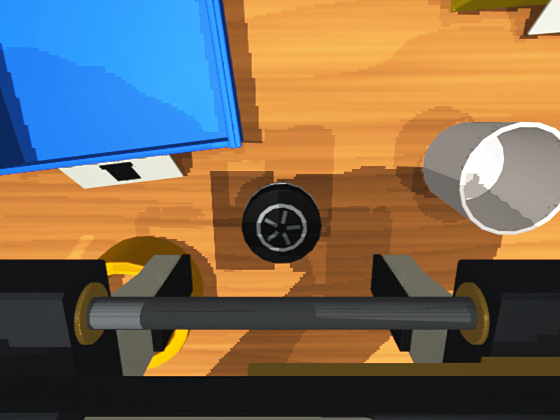

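The valve's top is at (282,227), predicted (282,224), so it's centred between the fingers. Descend and grip.

```bash
python3 -m crank '[{"dx":0,"dy":0,"dz":-0.03,"twist":0,"grip":1},{"dx":0,"dy":0,"dz":-0.05,"twist":0,"grip":1},{"dx":0,"dy":0,"dz":-0.057,"twist":0,"grip":1},{"dx":0,"dy":0,"dz":-0.057,"twist":0,"grip":-0.2},{"dx":0,"dy":0,"dz":-0.057,"twist":0,"grip":-0.2}]' 15
python3 -m crank '[{"dx":0,"dy":0,"dz":0,"twist":0,"grip":-0.2},{"dx":0,"dy":0,"dz":0,"twist":0,"grip":-0.2},{"dx":0,"dy":0,"dz":0,"twist":0,"grip":-0.2},{"dx":0,"dy":0,"dz":0,"twist":0,"grip":-0.2},{"dx":0,"dy":0,"dz":0,"twist":0,"grip":-0.2}]'
```

```text
t: 2.38
eef_pos: [0.4173, 0.1997, 0.0109]
ee_rot: [-3.141, -0.001, 0.0]
force: [0.8, -0.2, 0.6]
width: 0.0793
gripper_force: 0.0
t: 2.8
eef_pos: [0.4168, 0.199, 0.0102]
ee_rot: [-3.141, -0.001, -0.001]
force: [-0.7, 0.1, 0.1]
width: 0.0464
gripper_force: 0.0
```

Run:
```python
from h import *
s=arm.get_state(); print(s['t'],s['width'],s['gripper_force'],s['eef_pos'])
a=arm.grab_frame('wrist')[:,:,::-1]; b=arm.grab_frame('side')[:,:,::-1]
s=arm.get_state(); print(s['t'],s['width'],s['gripper_force'])
cv2.imwrite('pics/w4.png',np.hstack([cv2.resize(a,(440,330)),cv2.resize(b[100:280,60:300],(440-80,330))]))
```

```text
2.8 0.04641497372016002 0.0 [0.41678583 0.19903124 0.01024607]
2.9 0.039015788253614805 0.0
```

View pics/w4.png

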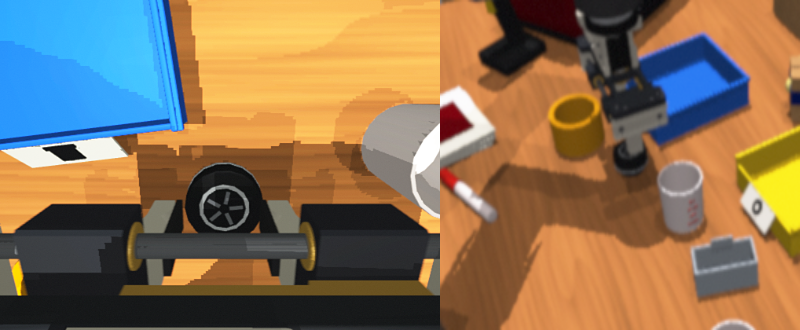

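Run:
```python
from h import *
s=arm.get_state(); c,T=T_of('wrist',s)
print(s['eef_pos'],s['ee_rot'],s['q'])
print('valve',ray(c,T,(223*560/440,207*420/330),.03))
p=s['eef_pos']; print('TCP px',proj(c,T,p),'grasp pt',proj(c,T,np.array(p)+[0,0,.019]))
```

```text
[0.41665401 0.19886436 0.00998475] [-3.14130657e+00 -2.70854046e-04 -6.71581805e-04] [ 8.73764695e-01  2.20298468e-01 -6.79317423e-01  3.90834263e-05
 -6.70787226e-01  6.96329478e-01]
valve [[0.41432331 0.19688784]]
TCP px (np.float64(280.2175269321191), np.float64(245.29131804059747)) grasp pt (np.float64(280.105218269968), np.float64(258.63838542685136))
```

```bash
python3 -m crank '[{"dx":0,"dy":0,"dz":0,"twist":0,"grip":-0.2},{"dx":0,"dy":0,"dz":0,"twist":0,"grip":-0.2},{"dx":0,"dy":0,"dz":0,"twist":0,"grip":-0.2},{"dx":0,"dy":0,"dz":0,"twist":0,"grip":-0.2},{"dx":0,"dy":0,"dz":0,"twist":0,"grip":-0.2}]'
python3 - <<'E'
from h import *
a=arm.grab_frame('wrist')[:,:,::-1]; b=arm.grab_frame('side')[:,:,::-1]
cv2.imwrite('pics/w5.png',np.hstack([a[140:400,130:430],cv2.resize(b[130:230,130:260],None,fx=2.6,fy=2.6)]))
s=arm.get_state();c,T=T_of('side'); print('tcp in side px',proj(c,T,s['eef_pos']),'valve?',proj(c,T,(.415,.197,.03)))
E
```

```text
t: 3.32
eef_pos: [0.4165, 0.1988, 0.0097]
ee_rot: [3.141, 0.0, -0.001]
force: [0.2, 0.1, 0.7]
width: 0.035
gripper_force: 0.0
tcp in side px (np.float64(188.20510132462448), np.float64(187.32463093715506)) valve? (np.float64(186.58362198947867), np.float64(181.12622863442647))
```

View pics/w5.png

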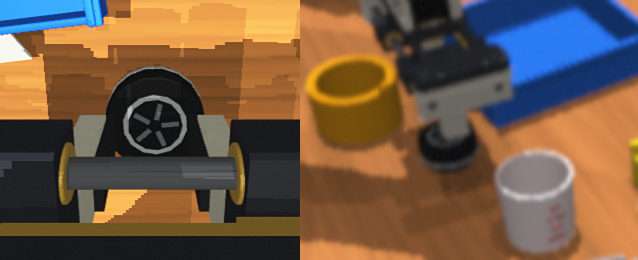

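Run:
```python
import cv2,numpy as np
a=cv2.imread('pics/w5.png'); a=(255*(a/255.)**.4).astype(np.uint8)
x=cv2.resize(a[50:230,50:250],(440,396)); y=cv2.resize(a[80:200,395:515],(355,396))
cv2.imwrite('pics/g5.png',np.hstack([x,y]))
```

```text
(no output)
```

View pics/g5.png

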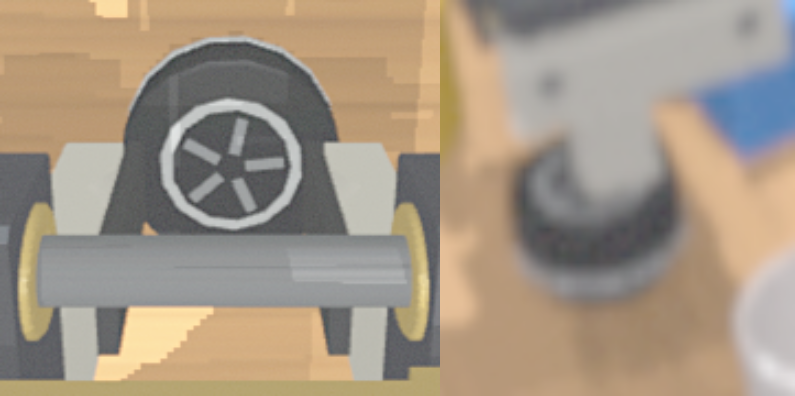

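Run:
```python
from h import *
c,T=T_of('side')
P=lambda *p: np.round(proj(c,T,p),1)
print('cap bottom near edge',P(.409,.1705,.01),'top centre',P(.415,.197,.03),'foot near',P(.411,.178,0))
im=cv2.imread('pics/side0.png'); hsv=cv2.cvtColor(im,cv2.COLOR_BGR2HSV)
b=blob(((hsv[:,:,2]<75)).astype(np.uint8)*255,(187,186),16); print('side0 valve bbox',b.min(0),b.max(0))
for y in (.18,.163): print('tip near finger',P(.4168,y,.01),P(.4168,y,.03))
s=arm.get_state(); print(s['t'],s['eef_pos'],s['joint_efforts'],s['force'])
```

```text
cap bottom near edge [188.9 194.7] top centre [186.6 181.1] foot near [189.3 196. ]
side0 valve bbox [176 178] [197 196]
tip near finger [190.8 191.5] [189.6 184.8]
tip near finger [193.1 195.5] [191.9 188.7]
3.4167 [0.4165784  0.19880953 0.00973625] [-8.43000471e-04 -3.74882340e+01  1.94460028e+01  4.59525973e+00
  7.81113049e-02 -2.31430874e-05] [ 0.46009603 -0.46365721 -0.50358732]
```

The boosted picture shows the fingertips ending at the valve's top, near (600,195) in the right half. They closed above it, although the reported z is 0.010. So the real tips are about 20 mm higher than reported. I'll open, go lower in steps watching the force, and close again.

```bash
python3 -m crank '[{"dx":0,"dy":0,"dz":0.004,"twist":0,"grip":1},{"dx":0,"dy":0,"dz":0.004,"twist":0,"grip":1},{"dx":0,"dy":0,"dz":0.004,"twist":0,"grip":1},{"dx":0,"dy":0,"dz":0.004,"twist":0,"grip":1},{"dx":0,"dy":0,"dz":0.004,"twist":0,"grip":1}]' 15
python3 -m crank '[{"dx":0,"dy":0,"dz":0,"twist":0,"grip":1},{"dx":0,"dy":0,"dz":0,"twist":0,"grip":1},{"dx":0,"dy":0,"dz":-0.005,"twist":0,"grip":1},{"dx":0,"dy":0,"dz":-0.01,"twist":0,"grip":1},{"dx":0,"dy":0,"dz":-0.012,"twist":0,"grip":1}]'
python3 -m crank '[{"dx":0,"dy":0,"dz":-0.002,"twist":0,"grip":1},{"dx":0,"dy":0,"dz":-0.004,"twist":0,"grip":1},{"dx":0,"dy":0,"dz":-0.006,"twist":0,"grip":1},{"dx":0,"dy":0,"dz":-0.008,"twist":0,"grip":1},{"dx":0,"dy":0,"dz":-0.008,"twist":0,"grip":1}]'
```

```text
t: 3.83
eef_pos: [0.4165, 0.1988, 0.0138]
ee_rot: [-3.142, -0.0, -0.001]
force: [-0.1, -0.9, -0.2]
width: 0.0628
gripper_force: 0.0
t: 4.25
eef_pos: [0.4161, 0.1984, 0.0008]
ee_rot: [3.141, 0.001, -0.001]
force: [-1.2, -0.1, -0.1]
width: 0.087
gripper_force: 0.0
t: 4.67
eef_pos: [0.4164, 0.1986, -0.0066]
ee_rot: [3.141, 0.0, -0.001]
force: [-0.3, 0.7, -0.3]
width: 0.0881
gripper_force: 0.0
```

The reported z is now −0.0066 with no contact force, so the reading does sit too low. Go down a bit more and close.

```bash
python3 -m crank '[{"dx":0,"dy":0,"dz":-0.002,"twist":0,"grip":1},{"dx":0,"dy":0,"dz":-0.004,"twist":0,"grip":1},{"dx":0,"dy":0,"dz":-0.006,"twist":0,"grip":1},{"dx":0,"dy":0,"dz":-0.006,"twist":0,"grip":0.2},{"dx":0,"dy":0,"dz":-0.006,"twist":0,"grip":0}]' 12
python3 -m crank '[{"dx":0,"dy":0,"dz":0,"twist":0,"grip":0},{"dx":0,"dy":0,"dz":0,"twist":0,"grip":0},{"dx":0,"dy":0,"dz":0,"twist":0,"grip":0},{"dx":0,"dy":0,"dz":0,"twist":0,"grip":0},{"dx":0,"dy":0,"dz":0,"twist":0,"grip":0}]'
```

```text
t: 5.08
eef_pos: [0.4165, 0.1987, -0.0123]
ee_rot: [3.141, 0.0, -0.001]
force: [0.1, 0.7, 0.4]
width: 0.0792
gripper_force: 0.0
t: 5.5
eef_pos: [0.4166, 0.1988, -0.0122]
ee_rot: [-3.142, -0.0, -0.001]
force: [0.1, 0.4, 0.8]
width: 0.0534
gripper_force: 12.0
```

Gripped: 53.4 mm wide at 12 N. The underside is on the bench at a reading of −0.012, so on a tray floor it should read about −0.008. Lift and carry it to the far slot of the yellow tray.

```bash
python3 -m crank '[{"dx":0,"dy":0,"dz":0.015,"twist":0,"grip":0},{"dx":0,"dy":0,"dz":0.04,"twist":0,"grip":0},{"dx":0,"dy":0,"dz":0.07,"twist":0,"grip":0},{"dx":0.01,"dy":-0.007,"dz":0.09,"twist":1,"grip":0},{"dx":0.035,"dy":-0.024,"dz":0.1,"twist":2,"grip":0}]'
python3 -m crank '[{"dx":0.028,"dy":-0.019,"dz":0,"twist":1,"grip":0},{"dx":0.058,"dy":-0.039,"dz":0,"twist":2,"grip":0},{"dx":0.088,"dy":-0.059,"dz":0,"twist":2,"grip":0},{"dx":0.118,"dy":-0.08,"dz":0,"twist":2,"grip":0},{"dx":0.148,"dy":-0.1,"dz":0,"twist":2,"grip":0}]'
python3 -m crank '[{"dx":0.028,"dy":-0.019,"dz":0,"twist":0,"grip":0},{"dx":0.055,"dy":-0.038,"dz":0,"twist":0,"grip":0},{"dx":0.075,"dy":-0.052,"dz":0,"twist":0,"grip":0},{"dx":0.082,"dy":-0.056,"dz":0,"twist":0,"grip":0},{"dx":0.082,"dy":-0.056,"dz":0,"twist":0,"grip":0}]'
python3 - <<'E'
from h import *
arm.grab_frame('top');s=arm.get_state(); im=arm.grab_frame('wrist')[:,:,::-1]; cv2.imwrite('pics/w6.png',im)
c,T=T_of('wrist',s); print(s['t'],s['eef_pos'],s['ee_rot'],s['width'],s['gripper_force'])
h=cv2.cvtColor(im,cv2.COLOR_BGR2HSV)
m=((h[:,:,0]>22)&(h[:,:,0]<35)&(h[:,:,1]>170)&(h[:,:,2]>90)).astype(np.uint8)*255
p=np.argwhere(m[:250]>0)[:,::-1]; print(p.min(0),p.max(0))
th=np.deg2rad(4.3)
for z in (.045,.066):
  for X in (-.09,.09):
    for Y in (-.079,.079): print(z,X,Y,np.round(proj(c,T,(.642+X*np.cos(th)-Y*np.sin(th),.016+X*np.sin(th)+Y*np.cos(th),z-.0))))
E
```

```text
t: 5.92
eef_pos: [0.4518, 0.1764, 0.0911]
ee_rot: [-3.139, -0.003, 0.038]
force: [-0.3, 1.5, -0.9]
width: 0.0534
gripper_force: 12.0
t: 6.33
eef_pos: [0.6007, 0.0735, 0.0876]
ee_rot: [-3.142, 0.0, 0.069]
force: [0.1, 1.4, 0.4]
width: 0.0536
gripper_force: 12.0
t: 6.75
eef_pos: [0.6825, 0.0173, 0.0865]
ee_rot: [3.141, 0.001, 0.067]
force: [1.4, 0.3, -0.5]
width: 0.0533
gripper_force: 12.0
6.8 [0.68140813 0.0181285  0.08675698] [3.14150250e+00 1.39801952e-03 6.75445801e-02] 0.053598436339526816 11.999916136264801
[154 139] [403 249]
0.045 -0.09 -0.079 [379. 376.]
0.045 -0.09 0.079 [182. 377.]
0.045 0.09 -0.079 [399. 149.]
0.045 0.09 0.079 [158. 150.]
0.066 -0.09 -0.079 [387. 396.]
0.066 -0.09 0.079 [174. 397.]
0.066 0.09 -0.079 [410. 153.]
0.066 0.09 0.079 [146. 155.]
```

View pics/w6.png

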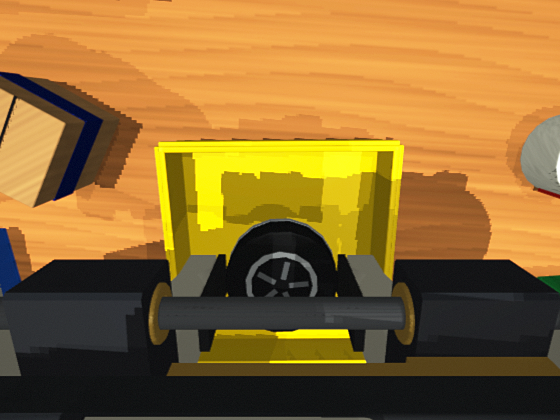

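The valve is held and upright. The tray's far rim corners are at (157,147) and (402,146), within 3 px of my estimate, so the tray pose is good. Lower it.

```bash
python3 -m crank '[{"dx":0,"dy":0,"dz":-0.03,"twist":0,"grip":0},{"dx":0,"dy":0,"dz":-0.06,"twist":0,"grip":0},{"dx":0,"dy":0,"dz":-0.075,"twist":0,"grip":0},{"dx":0,"dy":0,"dz":-0.083,"twist":0,"grip":0},{"dx":0,"dy":0,"dz":-0.085,"twist":0,"grip":0}]'
python3 -m crank '[{"dx":0,"dy":0,"dz":-0.002,"twist":0,"grip":0},{"dx":0,"dy":0,"dz":-0.004,"twist":0,"grip":0},{"dx":0,"dy":0,"dz":-0.006,"twist":0,"grip":0},{"dx":0,"dy":0,"dz":-0.006,"twist":0,"grip":0},{"dx":0,"dy":0,"dz":-0.006,"twist":0,"grip":0}]'
```

```text
t: 7.27
eef_pos: [0.68, 0.0195, 0.0015]
ee_rot: [3.141, 0.002, 0.07]
force: [-0.9, 0.7, -1.2]
width: 0.0536
gripper_force: 12.0
t: 7.68
eef_pos: [0.6819, 0.0189, -0.0025]
ee_rot: [-3.141, -0.001, 0.069]
force: [-0.5, -0.2, 0.4]
width: 0.053
gripper_force: 12.0
```

```bash
python3 -m crank '[{"dx":0,"dy":0,"dz":-0.001,"twist":0,"grip":0},{"dx":0,"dy":0,"dz":-0.002,"twist":0,"grip":0},{"dx":0,"dy":0,"dz":-0.003,"twist":0,"grip":0},{"dx":0,"dy":0,"dz":-0.003,"twist":0,"grip":0},{"dx":0,"dy":0,"dz":-0.003,"twist":0,"grip":0}]'
python3 -m crank '[{"dx":0,"dy":0,"dz":-0.001,"twist":0,"grip":0},{"dx":0,"dy":0,"dz":-0.002,"twist":0,"grip":0},{"dx":0,"dy":0,"dz":-0.003,"twist":0,"grip":0},{"dx":0,"dy":0,"dz":-0.003,"twist":0,"grip":0},{"dx":0,"dy":0,"dz":-0.003,"twist":0,"grip":0}]'
```

```text
t: 8.1
eef_pos: [0.6815, 0.0188, -0.0064]
ee_rot: [3.142, 0.0, 0.069]
force: [0.2, -0.7, -0.6]
width: 0.0533
gripper_force: 12.0
t: 8.52
eef_pos: [0.6817, 0.0188, -0.0082]
ee_rot: [3.141, -0.001, 0.07]
force: [-1.9, 1.7, 6.5]
width: 0.0534
gripper_force: 12.0
```

Floor contact at −0.0082 as predicted, with 6.5 N. Release, lift, and go to the right-hand valve.

```bash
python3 -m crank '[{"dx":0,"dy":0,"dz":0.002,"twist":0,"grip":0.2},{"dx":0,"dy":0,"dz":0.002,"twist":0,"grip":0.6},{"dx":0,"dy":0,"dz":0.002,"twist":0,"grip":0.6},{"dx":0,"dy":0,"dz":0.002,"twist":0,"grip":0.6},{"dx":0,"dy":0,"dz":0.002,"twist":0,"grip":0.6}]'
python3 -m crank '[{"dx":0,"dy":0,"dz":0.01,"twist":0,"grip":0.7},{"dx":0,"dy":0,"dz":0.03,"twist":0,"grip":0.7},{"dx":0,"dy":0,"dz":0.06,"twist":0,"grip":0.7},{"dx":0,"dy":0,"dz":0.09,"twist":0,"grip":0.7},{"dx":-0.01,"dy":-0.01,"dz":0.1,"twist":0,"grip":1}]'
python3 -m crank '[{"dx":-0.025,"dy":-0.022,"dz":0,"twist":-1,"grip":1},{"dx":-0.05,"dy":-0.047,"dz":0,"twist":-2,"grip":1},{"dx":-0.08,"dy":-0.075,"dz":0,"twist":-3,"grip":1},{"dx":-0.11,"dy":-0.103,"dz":0,"twist":-4,"grip":1},{"dx":-0.14,"dy":-0.13,"dz":0,"twist":-4,"grip":1}]'
python3 -m crank '[{"dx":-0.03,"dy":-0.028,"dz":0,"twist":0,"grip":1},{"dx":-0.06,"dy":-0.056,"dz":0,"twist":0,"grip":1},{"dx":-0.09,"dy":-0.083,"dz":0,"twist":0,"grip":1},{"dx":-0.12,"dy":-0.11,"dz":0,"twist":0,"grip":1},{"dx":-0.15,"dy":-0.138,"dz":0,"twist":0,"grip":1}]'
python3 -m crank '[{"dx":-0.025,"dy":-0.02,"dz":0,"twist":0,"grip":1},{"dx":-0.04,"dy":-0.036,"dz":0,"twist":0,"grip":1},{"dx":-0.04,"dy":-0.036,"dz":0,"twist":0,"grip":1},{"dx":-0.04,"dy":-0.036,"dz":0,"twist":0,"grip":1},{"dx":-0.04,"dy":-0.036,"dz":0,"twist":0,"grip":1}]'
python3 - <<'E'
from h import *
arm.grab_frame('side');s=arm.get_state(); im=arm.grab_frame('wrist')[:,:,::-1]; cv2.imwrite('pics/w7.png',im)
c,T=T_of('wrist',s); print(s['t'],s['eef_pos'],s['ee_rot'],s['width'])
u,v=proj(c,T,(.34,-.297,.03)); print(u,v)
h=cv2.cvtColor(im,cv2.COLOR_BGR2HSV); m=((h[:,:,2]<75)|(h[:,:,1]<60)).astype(np.uint8)*255
m[255:]=0
b=blob(m,(int(u),int(v)),70); print(b.min(0),b.max(0)); r=cv2.minEnclosingCircle(b); print(r, ray(c,T,r[0],.022))
# bright ring
g=cv2.cvtColor(im,cv2.COLOR_BGR2GRAY); mm=np.zeros_like(g); cv2.circle(mm,(int(r[0][0]),int(r[0][1])),int(r[1]*.8),255,-1)
k=((g>110)&(mm>0)).astype(np.uint8); q=np.argwhere(k)[:,::-1]; print(len(q),q.min(0),q.max(0), ray(c,T,(q.min(0)+q.max(0))/2,.03))
E
```

```text
t: 8.93
eef_pos: [0.6814, 0.0188, -0.0075]
ee_rot: [3.142, 0.0, 0.069]
force: [-1.2, 0.4, -0.1]
width: 0.0688
gripper_force: 0.0
t: 9.35
eef_pos: [0.6755, 0.01, 0.0983]
ee_rot: [3.142, -0.008, 0.071]
force: [1.2, 0.3, 1.5]
width: 0.0774
gripper_force: 0.0
t: 9.77
eef_pos: [0.5301, -0.1222, 0.0934]
ee_rot: [3.142, -0.001, -0.001]
force: [1.3, -1.1, -0.2]
width: 0.0873
gripper_force: 0.0
t: 10.18
eef_pos: [0.38, -0.2601, 0.0936]
ee_rot: [3.141, -0.001, -0.0]
force: [1.1, -1.3, 0.5]
width: 0.0876
gripper_force: 0.0
t: 10.6
eef_pos: [0.3419, -0.2954, 0.0933]
ee_rot: [3.141, -0.001, -0.001]
force: [-0.5, 0.5, 0.1]
width: 0.0876
gripper_force: 0.0
10.65 [ 0.34220066 -0.29509119  0.09319346] [ 3.14126263e+00 -8.75208482e-04 -3.23148123e-04] 0.08801836978821147
282.95649936776573 216.7414972858835
[253 179] [323 250]
((287.7523498535156, 214.9112091064453), 36.057861328125) [[ 0.33900163 -0.30077137]]
310 [267 198] [310 240] [[ 0.33820886 -0.30119984]]
```

Circle and ring agree: the valve is at (0.3385,−0.301).

```bash
python3 -m crank '[{"dx":-0.004,"dy":-0.006,"dz":0,"twist":0,"grip":1},{"dx":-0.004,"dy":-0.006,"dz":-0.03,"twist":0,"grip":1},{"dx":-0.004,"dy":-0.006,"dz":-0.06,"twist":0,"grip":1},{"dx":-0.004,"dy":-0.006,"dz":-0.085,"twist":0,"grip":1},{"dx":-0.004,"dy":-0.006,"dz":-0.095,"twist":0,"grip":1}]' 12
python3 -m crank '[{"dx":0,"dy":0,"dz":-0.004,"twist":0,"grip":1},{"dx":0,"dy":0,"dz":-0.008,"twist":0,"grip":1},{"dx":0,"dy":0,"dz":-0.0105,"twist":0,"grip":1},{"dx":0,"dy":0,"dz":-0.0105,"twist":0,"grip":0.3},{"dx":0,"dy":0,"dz":-0.0105,"twist":0,"grip":0}]'
python3 -m crank '[{"dx":0,"dy":0,"dz":0,"twist":0,"grip":0},{"dx":0,"dy":0,"dz":0,"twist":0,"grip":0},{"dx":0,"dy":0,"dz":0,"twist":0,"grip":0},{"dx":0,"dy":0,"dz":0,"twist":0,"grip":0},{"dx":0,"dy":0,"dz":0,"twist":0,"grip":0}]'
```

```text
t: 11.12
eef_pos: [0.3359, -0.3003, -0.0051]
ee_rot: [-3.14, 0.004, -0.0]
force: [0.2, 0.3, 0.0]
width: 0.0879
gripper_force: 0.0
t: 11.53
eef_pos: [0.3382, -0.3014, -0.0121]
ee_rot: [3.141, -0.001, -0.0]
force: [-0.6, -0.7, -0.2]
width: 0.0795
gripper_force: 0.0
t: 11.95
eef_pos: [0.3378, -0.3013, -0.0124]
ee_rot: [3.141, -0.001, -0.001]
force: [-0.3, 1.0, 3.2]
width: 0.053
gripper_force: 12.0
```

```bash
python3 -m crank '[{"dx":0,"dy":0,"dz":0.015,"twist":0,"grip":0},{"dx":0,"dy":0,"dz":0.04,"twist":0,"grip":0},{"dx":0,"dy":0,"dz":0.07,"twist":0,"grip":0},{"dx":0.007,"dy":0.008,"dz":0.095,"twist":0,"grip":0},{"dx":0.024,"dy":0.028,"dz":0.105,"twist":0,"grip":0}]'
python3 -m crank '[{"dx":0.022,"dy":0.026,"dz":0,"twist":1,"grip":0},{"dx":0.044,"dy":0.052,"dz":0,"twist":2,"grip":0},{"dx":0.066,"dy":0.078,"dz":0,"twist":3,"grip":0},{"dx":0.088,"dy":0.104,"dz":0,"twist":4,"grip":0},{"dx":0.11,"dy":0.13,"dz":0,"twist":4,"grip":0}]'
python3 -m crank '[{"dx":0.022,"dy":0.026,"dz":0,"twist":0,"grip":0},{"dx":0.044,"dy":0.052,"dz":0,"twist":0,"grip":0},{"dx":0.066,"dy":0.078,"dz":0,"twist":0,"grip":0},{"dx":0.088,"dy":0.104,"dz":0,"twist":0,"grip":0},{"dx":0.106,"dy":0.128,"dz":0,"twist":0,"grip":0}]'
python3 -m crank '[{"dx":0.016,"dy":0.018,"dz":0,"twist":0,"grip":0},{"dx":0.024,"dy":0.028,"dz":0,"twist":0,"grip":0},{"dx":0.024,"dy":0.028,"dz":-0.02,"twist":0,"grip":0},{"dx":0.024,"dy":0.028,"dz":-0.035,"twist":0,"grip":0},{"dx":0.024,"dy":0.028,"dz":-0.04,"twist":0,"grip":0}]'
python3 - <<'E'
from h import *
arm.grab_frame('top');s=arm.get_state();print(s['eef_pos'],s['ee_rot'],s['gripper_force'],s['width'])
E
```

```text
t: 12.37
eef_pos: [0.3621, -0.2744, 0.0955]
ee_rot: [3.14, -0.004, -0.003]
force: [2.0, -0.7, -0.9]
width: 0.0535
gripper_force: 12.0
t: 12.78
eef_pos: [0.4722, -0.1417, 0.0924]
ee_rot: [-3.142, -0.0, 0.07]
force: [1.6, -0.9, -0.5]
width: 0.0531
gripper_force: 12.0
t: 13.2
eef_pos: [0.5787, -0.0135, 0.092]
ee_rot: [3.142, 0.0, 0.07]
force: [0.3, -1.1, -0.9]
width: 0.0536
gripper_force: 12.0
t: 13.62
eef_pos: [0.5996, 0.0125, 0.0496]
ee_rot: [3.141, 0.004, 0.069]
force: [-0.2, -0.4, -1.7]
width: 0.0537
gripper_force: 12.0
[0.59955283 0.01223831 0.04971756] [3.14090108 0.00440238 0.06871425] 11.999751180410385 0.05372458475879758
```

```bash
python3 -m crank '[{"dx":0.002,"dy":0,"dz":-0.02,"twist":0,"grip":0},{"dx":0.002,"dy":0,"dz":-0.04,"twist":0,"grip":0},{"dx":0.002,"dy":0,"dz":-0.048,"twist":0,"grip":0},{"dx":0.002,"dy":0,"dz":-0.051,"twist":0,"grip":0},{"dx":0.002,"dy":0,"dz":-0.052,"twist":0,"grip":0}]'
python3 -m crank '[{"dx":0,"dy":0,"dz":-0.001,"twist":0,"grip":0},{"dx":0,"dy":0,"dz":-0.002,"twist":0,"grip":0},{"dx":0,"dy":0,"dz":-0.003,"twist":0,"grip":0},{"dx":0,"dy":0,"dz":-0.004,"twist":0,"grip":0},{"dx":0,"dy":0,"dz":-0.004,"twist":0,"grip":0}]'
```

```text
t: 14.08
eef_pos: [0.6036, 0.0125, 0.0005]
ee_rot: [3.141, 0.0, 0.069]
force: [0.3, 0.5, -0.5]
width: 0.0535
gripper_force: 12.0
t: 14.5
eef_pos: [0.6037, 0.0129, -0.0035]
ee_rot: [-3.141, -0.0, 0.069]
force: [0.8, -0.0, -0.1]
width: 0.0532
gripper_force: 12.0
```

```bash
python3 -m crank '[{"dx":0,"dy":0,"dz":-0.001,"twist":0,"grip":0},{"dx":0,"dy":0,"dz":-0.002,"twist":0,"grip":0},{"dx":0,"dy":0,"dz":-0.004,"twist":0,"grip":0},{"dx":0,"dy":0,"dz":-0.005,"twist":0,"grip":0},{"dx":0,"dy":0,"dz":-0.005,"twist":0,"grip":0}]'
```

```text
t: 14.92
eef_pos: [0.6036, 0.0128, -0.0084]
ee_rot: [3.141, -0.0, 0.069]
force: [-1.7, -0.6, 3.6]
width: 0.0534
gripper_force: 12.0
```

```bash
python3 -m crank '[{"dx":0,"dy":0,"dz":0.001,"twist":0,"grip":0.2},{"dx":0,"dy":0,"dz":0.001,"twist":0,"grip":0.6},{"dx":0,"dy":0,"dz":0.001,"twist":0,"grip":0.6},{"dx":0,"dy":0,"dz":0.001,"twist":0,"grip":0.6},{"dx":0,"dy":0,"dz":0.001,"twist":0,"grip":0.6}]'
python3 -m crank '[{"dx":0,"dy":0,"dz":0.01,"twist":0,"grip":0.7},{"dx":0,"dy":0,"dz":0.03,"twist":0,"grip":0.7},{"dx":0,"dy":0,"dz":0.06,"twist":0,"grip":0.7},{"dx":0,"dy":0,"dz":0.09,"twist":0,"grip":0.7},{"dx":-0.01,"dy":-0.005,"dz":0.11,"twist":0,"grip":1}]'
python3 -m crank '[{"dx":-0.025,"dy":-0.012,"dz":0,"twist":-4,"grip":1},{"dx":-0.05,"dy":-0.025,"dz":0,"twist":-8,"grip":1},{"dx":-0.08,"dy":-0.04,"dz":0,"twist":-12,"grip":1},{"dx":-0.11,"dy":-0.052,"dz":0,"twist":-16,"grip":1},{"dx":-0.129,"dy":-0.063,"dz":0,"twist":-18.7,"grip":1}]'
python3 - <<'E'
from h import *
arm.grab_frame('side');arm.grab_frame('side');s=arm.get_state(); im=arm.grab_frame('wrist')[:,:,::-1]; cv2.imwrite('pics/w8.png',im)
c,T=T_of('wrist',s); print(s['t'],s['eef_pos'],s['ee_rot'],s['width'])
cv2.imwrite('pics/w8b.png',np.hstack([im[:, :], cv2.resize(arm.grab_frame('top')[130:330,120:300,::-1],(240,420))]))
E
```

```text
t: 15.33
eef_pos: [0.6036, 0.0128, -0.0078]
ee_rot: [3.142, 0.0, 0.069]
force: [-1.0, 0.2, -0.4]
width: 0.0692
gripper_force: 0.0
t: 15.75
eef_pos: [0.596, 0.0084, 0.1059]
ee_rot: [3.141, -0.004, 0.07]
force: [0.9, 0.1, 0.3]
width: 0.0775
gripper_force: 0.0
t: 16.17
eef_pos: [0.4617, -0.056, 0.1028]
ee_rot: [-3.141, 0.0, -0.261]
force: [-0.8, 0.9, 0.1]
width: 0.0877
gripper_force: 0.0
16.2667 [ 0.46147685 -0.05643836  0.10318775] [-3.14100931e+00  2.43000926e-05 -2.60258443e-01] 0.08767132940951873
```

View pics/w8b.png

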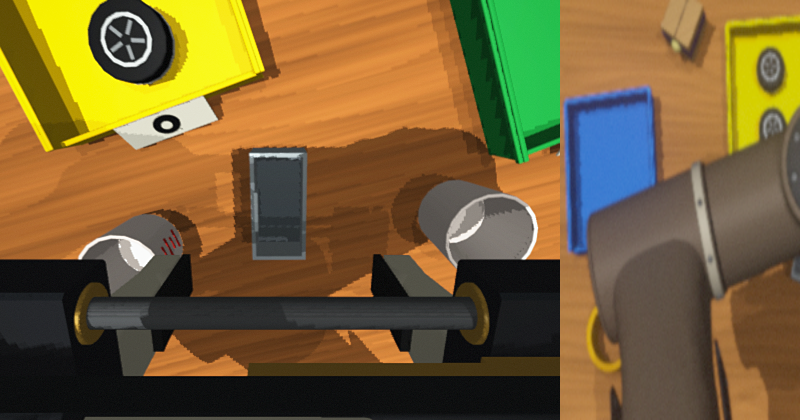

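Both valves stand upright in the yellow tray. The collector's rim spans (249..306,150..260). The left cup would sit under the gripper's body when gripping the collector, so I take that cup first.

```bash
python3 -m crank '[{"dx":0,"dy":0.025,"dz":0.01,"twist":3,"grip":1},{"dx":-0.004,"dy":0.055,"dz":0.02,"twist":6,"grip":1},{"dx":-0.008,"dy":0.085,"dz":0.02,"twist":9,"grip":1},{"dx":-0.008,"dy":0.11,"dz":0.02,"twist":12,"grip":1},{"dx":-0.008,"dy":0.123,"dz":0.02,"twist":15,"grip":1}]'
python3 - <<'E'
from h import *
# collector from w8
s={'eef_pos':np.array([.46148,-.05644,.10319]),'ee_rot':np.array([-3.141,0,-.26026])}; im=cv2.imread('pics/w8.png')
c,T=T_of('wrist',s); w=ray(c,T,[(249,150),(306,150),(306,260),(251,260)],.036); print(w.round(4),w.mean(0)); d=w[1]+w[0]-w[2]-w[3]; print('yaw',np.degrees(np.arctan2(d[1],d[0])))
print('cupR rim',ray(c,T,(492,226),.062))
arm.grab_frame('side');arm.grab_frame('side');s=arm.get_state(); im=arm.grab_frame('wrist')[:,:,::-1]; cv2.imwrite('pics/w9.png',im)
c,T=T_of('wrist',s); print(s['t'],s['eef_pos'],s['ee_rot'],s['width'])
print(proj(c,T,(.453,.067,.062)))
E
```

```text
t: 16.78
eef_pos: [0.4576, 0.0708, 0.123]
ee_rot: [-3.141, -0.002, 0.009]
force: [-0.7, -0.2, -0.5]
width: 0.0877
gripper_force: 0.0
[[ 0.5131 -0.0465]
 [ 0.5024 -0.0865]
 [ 0.418  -0.0659]
 [ 0.4293 -0.0235]] [ 0.46568589 -0.05559538]
yaw -14.540726105639784
cupR rim [[ 0.42157548 -0.19825814]]
16.8833 [0.45768419 0.07030191 0.12271317] [-3.14121357e+00 -9.71039927e-04  9.61335944e-03] 0.08796927073096693
(np.float64(284.81364389424544), np.float64(220.924648557225))
```

View pics/w9.png

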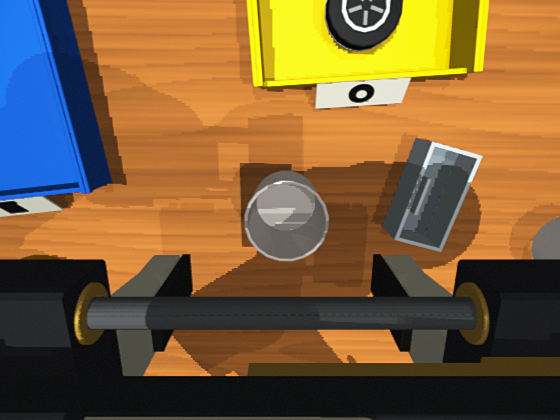

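The cup's rim is centred at (286,221), predicted (285,221), so the cup is at (0.453,0.067). Descend to z≈0.008 and grip.

```bash
python3 -m crank '[{"dx":-0.005,"dy":-0.003,"dz":0,"twist":-0.5,"grip":1},{"dx":-0.005,"dy":-0.003,"dz":-0.03,"twist":-0.5,"grip":1},{"dx":-0.005,"dy":-0.003,"dz":-0.06,"twist":-0.5,"grip":1},{"dx":-0.005,"dy":-0.003,"dz":-0.09,"twist":-0.5,"grip":1},{"dx":-0.005,"dy":-0.003,"dz":-0.105,"twist":-0.5,"grip":1}]' 12
python3 -m crank '[{"dx":0,"dy":0,"dz":-0.005,"twist":0,"grip":1},{"dx":0,"dy":0,"dz":-0.009,"twist":0,"grip":1},{"dx":0,"dy":0,"dz":-0.009,"twist":0,"grip":0.3},{"dx":0,"dy":0,"dz":-0.009,"twist":0,"grip":0.2},{"dx":0,"dy":0,"dz":-0.009,"twist":0,"grip":0.2}]'
python3 -m crank '[{"dx":0,"dy":0,"dz":0,"twist":0,"grip":0.2},{"dx":0,"dy":0,"dz":0,"twist":0,"grip":0.2},{"dx":0,"dy":0,"dz":0,"twist":0,"grip":0.2},{"dx":0,"dy":0,"dz":0,"twist":0,"grip":0.2},{"dx":0,"dy":0,"dz":0,"twist":0,"grip":0.2}]'
```

```text
t: 17.35
eef_pos: [0.4497, 0.0629, 0.0146]
ee_rot: [3.14, 0.003, -0.008]
force: [0.2, -0.3, 0.4]
width: 0.0878
gripper_force: 0.0
t: 17.77
eef_pos: [0.4524, 0.0651, 0.0094]
ee_rot: [-3.141, -0.002, -0.004]
force: [0.3, 0.3, -0.4]
width: 0.0728
gripper_force: 0.0
t: 18.18
eef_pos: [0.4523, 0.0652, 0.0092]
ee_rot: [-3.141, -0.002, -0.004]
force: [-1.6, 0.1, 6.8]
width: 0.0633
gripper_force: 12.0
```

Gripped: 63.3 mm at 12 N. Carry to the far slot of the blue tray at (0.588,0.318), where the floor should read about 0.013.

```bash
python3 -m crank '[{"dx":0,"dy":0,"dz":0.012,"twist":0,"grip":0.2},{"dx":0,"dy":0,"dz":0.035,"twist":0,"grip":0.2},{"dx":0,"dy":0,"dz":0.065,"twist":0,"grip":0.2},{"dx":0.003,"dy":0.005,"dz":0.09,"twist":0,"grip":0.2},{"dx":0.013,"dy":0.025,"dz":0.1,"twist":0,"grip":0.2}]'
python3 -m crank '[{"dx":0.015,"dy":0.028,"dz":0,"twist":1.5,"grip":0.2},{"dx":0.03,"dy":0.056,"dz":0,"twist":3,"grip":0.2},{"dx":0.045,"dy":0.084,"dz":0,"twist":5,"grip":0.2},{"dx":0.06,"dy":0.112,"dz":0,"twist":6.8,"grip":0.2},{"dx":0.075,"dy":0.14,"dz":0,"twist":6.8,"grip":0.2}]'
python3 -m crank '[{"dx":0.015,"dy":0.027,"dz":0,"twist":0,"grip":0.2},{"dx":0.03,"dy":0.054,"dz":0,"twist":0,"grip":0.2},{"dx":0.043,"dy":0.079,"dz":0,"twist":0,"grip":0.2},{"dx":0.048,"dy":0.088,"dz":0,"twist":0,"grip":0.2},{"dx":0.048,"dy":0.088,"dz":0,"twist":0,"grip":0.2}]'
python3 - <<'E'
from h import *
arm.grab_frame('top');s=arm.get_state(); im=arm.grab_frame('wrist')[:,:,::-1]; cv2.imwrite('pics/w10.png',im)
c,T=T_of('wrist',s); print(s['t'],s['eef_pos'],s['ee_rot'],s['width'],s['gripper_force'])
h=cv2.cvtColor(im,cv2.COLOR_BGR2HSV); m=((h[:,:,0]>100)&(h[:,:,0]<130)&(h[:,:,1]>130)&(h[:,:,2]>60)).astype(np.uint8)*255; m[255:]=0
cs,_=cv2.findContours(m,cv2.RETR_EXTERNAL,cv2.CHAIN_APPROX_NONE); b=max(cs,key=cv2.contourArea)[:,0,:]
tl=b[np.argmin(b.sum(1))]; tr=b[np.argmax(b[:,0]-b[:,1])]; w=ray(c,T,[tl,tr],.045); print(tl,tr,w)
d=w[0]-w[1]; th=np.arctan2(-d[0],d[1]); print('len',np.hypot(*d),'yaw',np.degrees(th),'centre',w.mean(0)-.09*np.array([np.cos(th),np.sin(th)]))
E
```

```text
t: 18.6
eef_pos: [0.4648, 0.0892, 0.1119]
ee_rot: [-3.14, -0.003, -0.005]
force: [0.8, 0.1, -0.2]
width: 0.063
gripper_force: 12.0
t: 19.02
eef_pos: [0.5399, 0.2312, 0.1084]
ee_rot: [-3.141, -0.0, 0.117]
force: [-0.4, -0.5, -0.5]
width: 0.0634
gripper_force: 12.0
t: 19.43
eef_pos: [0.5881, 0.3198, 0.1072]
ee_rot: [3.141, 0.0, 0.116]
force: [-0.3, 0.5, -0.2]
width: 0.0631
gripper_force: 12.0
19.4833 [0.58730448 0.31840697 0.10732948] [3.14089788e+00 1.20165194e-03 1.15277275e-01] 0.06311383012210203 11.999950564331812
[172 143] [396 146] [[0.63076015 0.40071807]
 [0.64700224 0.24251781]]
len 0.15903183792395562 yaw 5.861897746903147 centre [0.54935181 0.31242615]
```

The blue tray measures 159 mm wide with its centre at (0.549,0.312), so the slot holds. Lower it.

```bash
python3 -m crank '[{"dx":0.001,"dy":-0.001,"dz":-0.03,"twist":0,"grip":0.2},{"dx":0.001,"dy":-0.001,"dz":-0.06,"twist":0,"grip":0.2},{"dx":0.001,"dy":-0.001,"dz":-0.076,"twist":0,"grip":0.2},{"dx":0.001,"dy":-0.001,"dz":-0.085,"twist":0,"grip":0.2},{"dx":0.001,"dy":-0.001,"dz":-0.087,"twist":0,"grip":0.2}]'
python3 -m crank '[{"dx":0,"dy":0,"dz":-0.001,"twist":0,"grip":0.2},{"dx":0,"dy":0,"dz":-0.002,"twist":0,"grip":0.2},{"dx":0,"dy":0,"dz":-0.004,"twist":0,"grip":0.2},{"dx":0,"dy":0,"dz":-0.005,"twist":0,"grip":0.2},{"dx":0,"dy":0,"dz":-0.005,"twist":0,"grip":0.2}]'
python3 -m crank '[{"dx":0,"dy":0,"dz":-0.001,"twist":0,"grip":0.2},{"dx":0,"dy":0,"dz":-0.002,"twist":0,"grip":0.2},{"dx":0,"dy":0,"dz":-0.003,"twist":0,"grip":0.2},{"dx":0,"dy":0,"dz":-0.003,"twist":0,"grip":0.2},{"dx":0,"dy":0,"dz":-0.003,"twist":0,"grip":0.2}]'
```

```text
t: 19.95
eef_pos: [0.5874, 0.3152, 0.0198]
ee_rot: [3.14, 0.002, 0.114]
force: [0.9, -0.2, 0.0]
width: 0.0635
gripper_force: 12.0
t: 20.37
eef_pos: [0.5888, 0.317, 0.0169]
ee_rot: [-3.141, -0.001, 0.115]
force: [0.8, 0.3, -0.0]
width: 0.0632
gripper_force: 12.0
t: 20.78
eef_pos: [0.5886, 0.3169, 0.0134]
ee_rot: [-3.142, -0.0, 0.115]
force: [-0.6, -0.4, 1.0]
width: 0.0631
gripper_force: 12.0
```

```bash
python3 -m crank '[{"dx":0,"dy":0,"dz":-0.001,"twist":0,"grip":0.2},{"dx":0,"dy":0,"dz":-0.0015,"twist":0,"grip":0.2},{"dx":0,"dy":0,"dz":-0.0015,"twist":0,"grip":0.2},{"dx":0,"dy":0,"dz":-0.001,"twist":0,"grip":0.6},{"dx":0,"dy":0,"dz":-0.001,"twist":0,"grip":0.75}]'
python3 -m crank '[{"dx":0,"dy":0,"dz":0,"twist":0,"grip":0.75},{"dx":0,"dy":0,"dz":0,"twist":0,"grip":0.75},{"dx":0,"dy":0,"dz":0.01,"twist":0,"grip":0.75},{"dx":0,"dy":0,"dz":0.03,"twist":0,"grip":0.75},{"dx":0,"dy":0,"dz":0.06,"twist":0,"grip":0.75}]'
python3 -m crank '[{"dx":0,"dy":0,"dz":0.03,"twist":0,"grip":0.75},{"dx":-0.005,"dy":-0.015,"dz":0.05,"twist":0,"grip":1},{"dx":-0.014,"dy":-0.042,"dz":0.05,"twist":-3,"grip":1},{"dx":-0.025,"dy":-0.077,"dz":0.05,"twist":-6,"grip":1},{"dx":-0.037,"dy":-0.112,"dz":0.05,"twist":-9,"grip":1}]'
python3 -m crank '[{"dx":-0.011,"dy":-0.035,"dz":0,"twist":-3,"grip":1},{"dx":-0.022,"dy":-0.07,"dz":0,"twist":-6,"grip":1},{"dx":-0.034,"dy":-0.105,"dz":0,"twist":-9,"grip":1},{"dx":-0.046,"dy":-0.14,"dz":0,"twist":-12,"grip":1},{"dx":-0.057,"dy":-0.175,"dz":0,"twist":-12.1,"grip":1}]'
python3 -m crank '[{"dx":-0.011,"dy":-0.035,"dz":0,"twist":0,"grip":1},{"dx":-0.022,"dy":-0.065,"dz":0,"twist":0,"grip":1},{"dx":-0.029,"dy":-0.0855,"dz":0,"twist":0,"grip":1},{"dx":-0.029,"dy":-0.0855,"dz":-0.02,"twist":0,"grip":1},{"dx":-0.029,"dy":-0.0855,"dz":-0.03,"twist":0,"grip":1}]'
python3 - <<'E'
from h import *
arm.grab_frame('side');arm.grab_frame('side');s=arm.get_state(); im=arm.grab_frame('wrist')[:,:,::-1]; cv2.imwrite('pics/w11.png',im)
c,T=T_of('wrist',s); print(s['t'],s['eef_pos'],s['ee_rot'],s['width'])
h=cv2.cvtColor(im,cv2.COLOR_BGR2HSV); m=(h[:,:,1]<70).astype(np.uint8)*255; m[258:]=0
u,v=proj(c,T,(.4657,-.0556,.036)); b=blob(m,(int(u),int(v)),75); print(u,v,b.min(0),b.max(0))
E
```

```text
t: 21.2
eef_pos: [0.5887, 0.317, 0.0126]
ee_rot: [-3.141, -0.0, 0.115]
force: [-0.5, -0.6, 0.2]
width: 0.071
gripper_force: 0.0
t: 21.62
eef_pos: [0.587, 0.3156, 0.0705]
ee_rot: [3.139, 0.005, 0.114]
force: [-0.1, 0.2, 0.6]
width: 0.0767
gripper_force: 0.0
t: 22.03
eef_pos: [0.5513, 0.2042, 0.1231]
ee_rot: [-3.141, -0.001, -0.044]
force: [-0.2, -0.4, -0.2]
width: 0.0876
gripper_force: 0.0
t: 22.45
eef_pos: [0.4937, 0.0283, 0.1231]
ee_rot: [-3.141, -0.001, -0.257]
force: [1.4, -0.1, -0.0]
width: 0.0872
gripper_force: 0.0
t: 22.87
eef_pos: [0.465, -0.0569, 0.0923]
ee_rot: [-3.141, -0.001, -0.256]
force: [-0.8, 1.2, -1.0]
width: 0.0876
gripper_force: 0.0
22.9667 [ 0.46438019 -0.0563379   0.0915401 ] [ 3.14069846e+00  1.91619272e-03 -2.54842308e-01] 0.08736902480487202
279.1290687957436 215.52001800572816 [249 153] [309 257]
```

The collector is centred between the fingers (columns 249–309, predicted centre 279). Descend and grip across its width.

```bash
python3 -m crank '[{"dx":0.001,"dy":0.001,"dz":-0.03,"twist":0,"grip":1},{"dx":0.001,"dy":0.001,"dz":-0.055,"twist":0,"grip":1},{"dx":0.001,"dy":0.001,"dz":-0.08,"twist":0,"grip":1},{"dx":0.001,"dy":0.001,"dz":-0.093,"twist":0,"grip":1},{"dx":0.001,"dy":0.001,"dz":-0.098,"twist":0,"grip":1}]' 8
python3 -m crank '[{"dx":0,"dy":0,"dz":-0.001,"twist":0,"grip":0},{"dx":0,"dy":0,"dz":-0.001,"twist":0,"grip":-0.2},{"dx":0,"dy":0,"dz":-0.001,"twist":0,"grip":-0.2},{"dx":0,"dy":0,"dz":-0.001,"twist":0,"grip":-0.2},{"dx":0,"dy":0,"dz":-0.001,"twist":0,"grip":-0.2}]'
python3 -m crank '[{"dx":0,"dy":0,"dz":0,"twist":0,"grip":-0.3},{"dx":0,"dy":0,"dz":0,"twist":0,"grip":-0.3},{"dx":0,"dy":0,"dz":0,"twist":0,"grip":-0.3},{"dx":0,"dy":0,"dz":0,"twist":0,"grip":-0.3},{"dx":0,"dy":0,"dz":0,"twist":0,"grip":-0.3}]'
```

```text
t: 23.43
eef_pos: [0.4661, -0.0545, -0.0068]
ee_rot: [3.14, 0.002, -0.253]
force: [-1.0, -0.4, -0.5]
width: 0.0877
gripper_force: 0.0
t: 23.85
eef_pos: [0.4673, -0.0545, -0.0058]
ee_rot: [-3.141, -0.002, -0.254]
force: [0.6, 0.3, -0.5]
width: 0.0598
gripper_force: 0.0
t: 24.27
eef_pos: [0.4667, -0.0547, -0.0065]
ee_rot: [-3.142, -0.0, -0.254]
force: [-1.4, 0.3, 5.6]
width: 0.042
gripper_force: 8.0
```

```bash
python3 -m crank '[{"dx":0,"dy":0,"dz":0.012,"twist":0,"grip":-0.3},{"dx":0,"dy":0,"dz":0.035,"twist":0,"grip":-0.3},{"dx":0,"dy":0,"dz":0.065,"twist":0,"grip":-0.3},{"dx":0.003,"dy":-0.007,"dz":0.09,"twist":2,"grip":-0.3},{"dx":0.01,"dy":-0.027,"dz":0.105,"twist":5,"grip":-0.3}]'
python3 -m crank '[{"dx":0.011,"dy":-0.03,"dz":0,"twist":4,"grip":-0.3},{"dx":0.022,"dy":-0.06,"dz":0,"twist":8,"grip":-0.3},{"dx":0.033,"dy":-0.09,"dz":0,"twist":12,"grip":-0.3},{"dx":0.044,"dy":-0.12,"dz":0,"twist":15,"grip":-0.3},{"dx":0.055,"dy":-0.15,"dz":0,"twist":17.5,"grip":-0.3}]'
python3 -m crank '[{"dx":0.011,"dy":-0.03,"dz":0,"twist":0,"grip":-0.3},{"dx":0.02,"dy":-0.055,"dz":0,"twist":0,"grip":-0.3},{"dx":0.023,"dy":-0.063,"dz":0,"twist":0,"grip":-0.3},{"dx":0.023,"dy":-0.063,"dz":0,"twist":0,"grip":-0.3},{"dx":0.023,"dy":-0.063,"dz":0,"twist":0,"grip":-0.3}]'
python3 - <<'E'
from h import *
arm.grab_frame('top');s=arm.get_state(); im=arm.grab_frame('wrist')[:,:,::-1]; cv2.imwrite('pics/w12.png',im)
c,T=T_of('wrist',s); print(s['t'],s['eef_pos'],s['ee_rot'],s['width'],s['gripper_force'])
h=cv2.cvtColor(im,cv2.COLOR_BGR2HSV); m=((h[:,:,0]>45)&(h[:,:,0]<90)&(h[:,:,1]>120)&(h[:,:,2]>50)).astype(np.uint8)*255; m[255:]=0
cs,_=cv2.findContours(m,cv2.RETR_EXTERNAL,cv2.CHAIN_APPROX_NONE); b=max(cs,key=cv2.contourArea)[:,0,:]
tl=b[np.argmin(b.sum(1))]; tr=b[np.argmax(b[:,0]-b[:,1])]; w=ray(c,T,[tl,tr],.045); print(tl,tr,w)
d=w[0]-w[1]; th=np.arctan2(-d[0],d[1]); print('len',np.hypot(*d),'yaw',np.degrees(th),'centre',w.mean(0)-.09*np.array([np.cos(th),np.sin(th)]))
E
```

```text
t: 24.68
eef_pos: [0.4774, -0.0808, 0.101]
ee_rot: [-3.14, -0.003, -0.163]
force: [0.8, 0.3, -0.4]
width: 0.0419
gripper_force: 8.0
t: 25.1
eef_pos: [0.5317, -0.2331, 0.0979]
ee_rot: [-3.141, 0.0, 0.142]
force: [0.4, 1.0, 0.8]
width: 0.0418
gripper_force: 8.0
t: 25.52
eef_pos: [0.5538, -0.2947, 0.0974]
ee_rot: [-3.141, 0.001, 0.138]
force: [0.5, -0.8, -1.5]
width: 0.0415
gripper_force: 8.0
25.5667 [ 0.55389504 -0.2940565   0.09770923] [-3.14087480e+00  9.44170927e-04  1.38606224e-01] 0.04196900691796636 8.000020980834961
[168  81] [407  81] [[ 0.63626853 -0.2087781 ]
 [ 0.6577887  -0.36272156]]
len 0.15544036482736046 yaw 7.9579574656064 centre [ 0.55789532 -0.29821001]
```

Green tray: width 155 mm, yaw 8°, centre (0.558,−0.298). Shift slightly and lower.

```bash
python3 -m crank '[{"dx":0.003,"dy":-0.004,"dz":-0.03,"twist":0,"grip":-0.3},{"dx":0.003,"dy":-0.004,"dz":-0.06,"twist":0,"grip":-0.3},{"dx":0.003,"dy":-0.004,"dz":-0.08,"twist":0,"grip":-0.3},{"dx":0.003,"dy":-0.004,"dz":-0.09,"twist":0,"grip":-0.3},{"dx":0.003,"dy":-0.004,"dz":-0.093,"twist":0,"grip":-0.3}]'
python3 -m crank '[{"dx":0,"dy":0,"dz":-0.001,"twist":0,"grip":-0.3},{"dx":0,"dy":0,"dz":-0.002,"twist":0,"grip":-0.3},{"dx":0,"dy":0,"dz":-0.004,"twist":0,"grip":-0.3},{"dx":0,"dy":0,"dz":-0.005,"twist":0,"grip":-0.3},{"dx":0,"dy":0,"dz":-0.005,"twist":0,"grip":-0.3}]'
python3 -m crank '[{"dx":0,"dy":0,"dz":-0.001,"twist":0,"grip":-0.3},{"dx":0,"dy":0,"dz":-0.002,"twist":0,"grip":-0.3},{"dx":0,"dy":0,"dz":-0.003,"twist":0,"grip":-0.3},{"dx":0,"dy":0,"dz":-0.003,"twist":0,"grip":-0.3},{"dx":0,"dy":0,"dz":-0.003,"twist":0,"grip":-0.3}]'
```

```text
t: 26.03
eef_pos: [0.5564, -0.2974, 0.0037]
ee_rot: [-3.14, 0.003, 0.14]
force: [-0.5, 0.3, -0.6]
width: 0.0417
gripper_force: 8.0
t: 26.45
eef_pos: [0.5579, -0.2987, 0.0009]
ee_rot: [3.141, -0.001, 0.139]
force: [-0.4, -0.0, -1.2]
width: 0.0421
gripper_force: 8.0
t: 26.87
eef_pos: [0.5577, -0.2988, -0.0025]
ee_rot: [3.141, -0.0, 0.139]
force: [-0.2, 0.6, 2.7]
width: 0.0419
gripper_force: 8.0
```

```bash
python3 -m crank '[{"dx":0,"dy":0,"dz":0.001,"twist":0,"grip":0},{"dx":0,"dy":0,"dz":0.001,"twist":0,"grip":0.4},{"dx":0,"dy":0,"dz":0.001,"twist":0,"grip":0.5},{"dx":0,"dy":0,"dz":0.001,"twist":0,"grip":0.5},{"dx":0,"dy":0,"dz":0.001,"twist":0,"grip":0.5}]'
python3 -m crank '[{"dx":0,"dy":0,"dz":0.01,"twist":0,"grip":0.5},{"dx":0,"dy":0,"dz":0.03,"twist":0,"grip":0.5},{"dx":0,"dy":0,"dz":0.065,"twist":0,"grip":0.5},{"dx":0,"dy":0,"dz":0.1,"twist":0,"grip":0.5},{"dx":-0.01,"dy":0.007,"dz":0.125,"twist":0,"grip":1}]'
python3 -m crank '[{"dx":-0.022,"dy":0.016,"dz":0,"twist":-2,"grip":1},{"dx":-0.05,"dy":0.036,"dz":0,"twist":-4,"grip":1},{"dx":-0.08,"dy":0.058,"dz":0,"twist":-6,"grip":1},{"dx":-0.11,"dy":0.08,"dz":0,"twist":-8,"grip":1},{"dx":-0.132,"dy":0.096,"dz":0,"twist":-8,"grip":1}]'
python3 - <<'E'
from h import *
arm.grab_frame('side');arm.grab_frame('side');s=arm.get_state(); im=arm.grab_frame('wrist')[:,:,::-1]; cv2.imwrite('pics/w13.png',im)
c,T=T_of('wrist',s); print(s['t'],s['eef_pos'],s['ee_rot'],s['width'])
u,v=proj(c,T,(.417,-.196,.062)); print(u,v)
E
```

```text
t: 27.28
eef_pos: [0.5575, -0.2987, -0.0019]
ee_rot: [-3.142, 0.0, 0.139]
force: [0.8, 0.5, 0.0]
width: 0.0631
gripper_force: 0.0
t: 27.7
eef_pos: [0.5496, -0.2929, 0.127]
ee_rot: [3.139, -0.003, 0.139]
force: [2.0, -0.6, 0.7]
width: 0.0687
gripper_force: 0.0
t: 28.12
eef_pos: [0.413, -0.1947, 0.1237]
ee_rot: [-3.141, -0.0, -0.003]
force: [0.2, 0.6, 1.2]
width: 0.0874
gripper_force: 0.0
28.2167 [ 0.41231414 -0.19413808  0.12432989] [-3.14077836e+00 -9.74172541e-04  1.26913842e-04] 0.08722999146407032
283.0100947986049 208.3037163964091
```

View pics/w13.png

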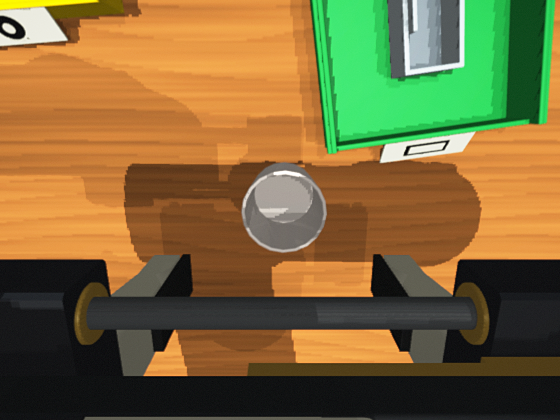

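The collector stands in the green tray. The cup's rim is centred at (284,211), so the cup is at (0.415,−0.197). Grip it.

```bash
python3 -m crank '[{"dx":0.003,"dy":-0.003,"dz":0,"twist":0,"grip":1},{"dx":0.003,"dy":-0.003,"dz":-0.03,"twist":0,"grip":1},{"dx":0.003,"dy":-0.003,"dz":-0.06,"twist":0,"grip":1},{"dx":0.003,"dy":-0.003,"dz":-0.09,"twist":0,"grip":1},{"dx":0.003,"dy":-0.003,"dz":-0.106,"twist":0,"grip":1}]' 12
python3 -m crank '[{"dx":0,"dy":0,"dz":-0.005,"twist":0,"grip":1},{"dx":0,"dy":0,"dz":-0.0085,"twist":0,"grip":1},{"dx":0,"dy":0,"dz":-0.0085,"twist":0,"grip":0.3},{"dx":0,"dy":0,"dz":-0.0085,"twist":0,"grip":0.2},{"dx":0,"dy":0,"dz":-0.0085,"twist":0,"grip":0.2}]'
python3 -m crank '[{"dx":0,"dy":0,"dz":0,"twist":0,"grip":0.2},{"dx":0,"dy":0,"dz":0,"twist":0,"grip":0.2},{"dx":0,"dy":0,"dz":0,"twist":0,"grip":0.2},{"dx":0,"dy":0,"dz":0,"twist":0,"grip":0.2},{"dx":0,"dy":0,"dz":0,"twist":0,"grip":0.2}]'
```

```text
t: 28.68
eef_pos: [0.4181, -0.1992, 0.0144]
ee_rot: [-3.141, 0.003, -0.002]
force: [0.2, 0.8, 0.0]
width: 0.0876
gripper_force: 0.0
t: 29.1
eef_pos: [0.4197, -0.1989, 0.0098]
ee_rot: [3.141, -0.002, -0.001]
force: [0.4, 0.5, -1.1]
width: 0.073
gripper_force: 0.0
t: 29.52
eef_pos: [0.4195, -0.1987, 0.0097]
ee_rot: [3.141, -0.002, -0.0]
force: [-0.3, 1.5, 6.9]
width: 0.0643
gripper_force: 12.0
```

```bash
python3 -m crank '[{"dx":0,"dy":0,"dz":0.012,"twist":0,"grip":0.2},{"dx":0,"dy":0,"dz":0.035,"twist":0,"grip":0.2},{"dx":0,"dy":0,"dz":0.065,"twist":0,"grip":0.2},{"dx":0.002,"dy":0.01,"dz":0.09,"twist":0,"grip":0.2},{"dx":0.006,"dy":0.032,"dz":0.1,"twist":0,"grip":0.2}]'
python3 -m crank '[{"dx":0.006,"dy":0.033,"dz":0,"twist":0,"grip":0.2},{"dx":0.012,"dy":0.066,"dz":0,"twist":0,"grip":0.2},{"dx":0.018,"dy":0.099,"dz":0,"twist":0,"grip":0.2},{"dx":0.024,"dy":0.132,"dz":0,"twist":0,"grip":0.2},{"dx":0.03,"dy":0.165,"dz":0,"twist":0,"grip":0.2}]'
python3 -m crank '[{"dx":0.006,"dy":0.033,"dz":0,"twist":0,"grip":0.2},{"dx":0.012,"dy":0.066,"dz":0,"twist":1,"grip":0.2},{"dx":0.018,"dy":0.099,"dz":0,"twist":2,"grip":0.2},{"dx":0.024,"dy":0.132,"dz":0,"twist":3,"grip":0.2},{"dx":0.03,"dy":0.165,"dz":0,"twist":4,"grip":0.2}]'
python3 -m crank '[{"dx":0.006,"dy":0.033,"dz":0,"twist":1,"grip":0.2},{"dx":0.012,"dy":0.066,"dz":0,"twist":2.2,"grip":0.2},{"dx":0.018,"dy":0.099,"dz":0,"twist":2.2,"grip":0.2},{"dx":0.024,"dy":0.128,"dz":0,"twist":2.2,"grip":0.2},{"dx":0.0275,"dy":0.145,"dz":0,"twist":2.2,"grip":0.2}]'
python3 - <<'E'
from h import *
arm.grab_frame('top');s=arm.get_state(); im=arm.grab_frame('wrist')[:,:,::-1]; cv2.imwrite('pics/w14.png',im)
c,T=T_of('wrist',s); print(s['t'],s['eef_pos'],s['ee_rot'],s['width'],s['gripper_force'])
h=cv2.cvtColor(im,cv2.COLOR_BGR2HSV)
pa=np.array((.589,.317,.062)); print('expected cup1 px',proj(c,T,pa))
u,v=map(int,proj(c,T,pa)); b=blob((h[:,:,1]<80).astype(np.uint8)*255,(u,v),60); print(b.min(0),b.max(0))
E
```

```text
t: 29.93
eef_pos: [0.426, -0.1676, 0.1122]
ee_rot: [3.141, -0.004, -0.002]
force: [0.7, 1.2, 0.4]
width: 0.0639
gripper_force: 12.0
t: 30.35
eef_pos: [0.4544, -0.0001, 0.1091]
ee_rot: [-3.141, -0.001, -0.001]
force: [0.0, 0.4, -1.2]
width: 0.0637
gripper_force: 12.0
t: 30.77
eef_pos: [0.4843, 0.165, 0.109]
ee_rot: [-3.141, -0.0, 0.07]
force: [1.2, -0.6, -0.4]
width: 0.0642
gripper_force: 12.0
t: 31.18
eef_pos: [0.5124, 0.3112, 0.1086]
ee_rot: [-3.141, -0.0, 0.109]
force: [0.6, -0.5, -0.2]
width: 0.0639
gripper_force: 12.0
31.2333 [0.51308241 0.31296891 0.10846699] [-3.14109570e+00 -1.11500236e-03  1.10057159e-01] 0.06382744472661886 12.000493156956509
expected cup1 px (np.float64(287.0043437097273), np.float64(109.26792239357658))
[239  57] [339 160]
```

Everything is consistent. Lower the second cup, with a small correction in y.

```bash
python3 -m crank '[{"dx":-0.001,"dy":-0.003,"dz":-0.03,"twist":0,"grip":0.2},{"dx":-0.001,"dy":-0.003,"dz":-0.06,"twist":0,"grip":0.2},{"dx":-0.001,"dy":-0.003,"dz":-0.076,"twist":0,"grip":0.2},{"dx":-0.001,"dy":-0.003,"dz":-0.085,"twist":0,"grip":0.2},{"dx":-0.001,"dy":-0.003,"dz":-0.088,"twist":0,"grip":0.2}]'
python3 -m crank '[{"dx":0,"dy":0,"dz":-0.001,"twist":0,"grip":0.2},{"dx":0,"dy":0,"dz":-0.002,"twist":0,"grip":0.2},{"dx":0,"dy":0,"dz":-0.004,"twist":0,"grip":0.2},{"dx":0,"dy":0,"dz":-0.005,"twist":0,"grip":0.2},{"dx":0,"dy":0,"dz":-0.005,"twist":0,"grip":0.2}]'
python3 -m crank '[{"dx":0,"dy":0,"dz":-0.001,"twist":0,"grip":0.2},{"dx":0,"dy":0,"dz":-0.002,"twist":0,"grip":0.2},{"dx":0,"dy":0,"dz":-0.003,"twist":0,"grip":0.2},{"dx":0,"dy":0,"dz":-0.003,"twist":0,"grip":0.2},{"dx":0,"dy":0,"dz":-0.003,"twist":0,"grip":0.2}]'
```

```text
t: 31.7
eef_pos: [0.5102, 0.304, 0.0193]
ee_rot: [3.14, 0.002, 0.107]
force: [-0.0, 0.1, -0.8]
width: 0.0638
gripper_force: 12.0
t: 32.12
eef_pos: [0.5113, 0.3055, 0.0163]
ee_rot: [-3.141, -0.001, 0.108]
force: [-0.2, -0.1, -0.7]
width: 0.0645
gripper_force: 12.0
t: 32.53
eef_pos: [0.5112, 0.3055, 0.0137]
ee_rot: [-3.141, -0.001, 0.108]
force: [-2.5, -0.5, 7.9]
width: 0.0638
gripper_force: 12.0
```

```bash
python3 -m crank '[{"dx":0,"dy":0,"dz":0,"twist":0,"grip":0.4},{"dx":0,"dy":0,"dz":0,"twist":0,"grip":0.7},{"dx":0,"dy":0,"dz":0,"twist":0,"grip":0.75},{"dx":0,"dy":0,"dz":0,"twist":0,"grip":0.75},{"dx":0,"dy":0,"dz":0,"twist":0,"grip":0.75}]'
python3 -m crank '[{"dx":0,"dy":0,"dz":0.01,"twist":0,"grip":0.75},{"dx":0,"dy":0,"dz":0.03,"twist":0,"grip":0.75},{"dx":0,"dy":0,"dz":0.06,"twist":0,"grip":0.75},{"dx":0,"dy":0,"dz":0.1,"twist":0,"grip":0.75},{"dx":0,"dy":0,"dz":0.14,"twist":0,"grip":0.75}]'
python3 -m crank '[{"dx":-0.03,"dy":-0.02,"dz":0.02,"twist":0,"grip":0.75},{"dx":-0.06,"dy":-0.04,"dz":0.04,"twist":0,"grip":0.75},{"dx":-0.08,"dy":-0.06,"dz":0.05,"twist":0,"grip":0.75},{"dx":-0.08,"dy":-0.06,"dz":0.05,"twist":0,"grip":0.75},{"dx":-0.08,"dy":-0.06,"dz":0.05,"twist":0,"grip":0.75}]'
python3 - <<'E'
from h import *
arm.grab_frame('side');s=arm.get_state(); a=arm.grab_frame('wrist')[:,:,::-1]; b=arm.grab_frame('side')[80:400,130:450,::-1]; t=arm.grab_frame('top')[120:300,110:450,::-1]
print(s['t'],s['eef_pos'],s['qd'])
o=np.zeros((600,800,3),np.uint8); o[:300,:400]=cv2.resize(a,(400,300)); o[:300,400:700]=cv2.resize(b,(300,300)); o[300:,:560]=cv2.resize(t,(560,300))
cv2.imwrite('pics/end.png',o)
c,T=T_of('wrist',s)
for p in ((.589,.317,.062),(.507,.307,.062)): print(np.array(proj(c,T,p))*400/560)
E
```

```text
t: 32.95
eef_pos: [0.511, 0.3053, 0.0126]
ee_rot: [3.141, 0.0, 0.108]
force: [0.0, -1.0, 0.7]
width: 0.0765
gripper_force: 0.0
t: 33.37
eef_pos: [0.5105, 0.3047, 0.1544]
ee_rot: [3.14, 0.001, 0.108]
force: [1.8, 0.8, 0.0]
width: 0.077
gripper_force: 0.0
t: 33.78
eef_pos: [0.4308, 0.2451, 0.2051]
ee_rot: [-3.139, -0.003, 0.108]
force: [-0.7, 0.3, -0.1]
width: 0.0766
gripper_force: 0.0
33.8333 [0.43115439 0.24543683 0.20404757] [-0.00577089  0.0476414   0.00732234  0.00022646  0.00756144  0.00071203]
[154.25236166  -1.56607476]
[158.5324666   72.44991562]
```

View pics/end.png

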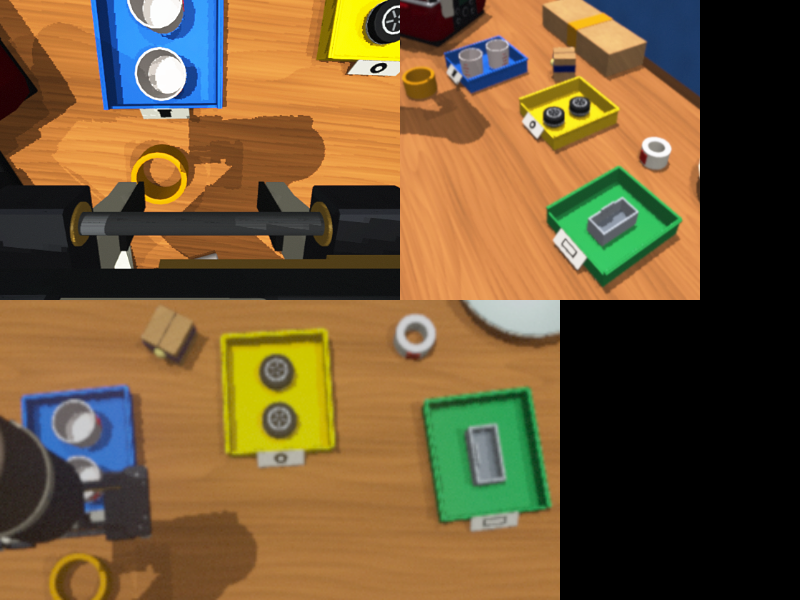

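The composite shows two cups upright in blue (wrist view, (155,10) and (160,73)), two valves in yellow and the box in green. The tape and carton haven't moved. The arm is clear, so I hand in.

```bash
python3 -c "
from station import arm
print(arm.job_done())"
```

```text
the job is handed in; nothing more can be done
None
```

Job handed in at about 34 s on the robot's clock: both cups are in the blue tray, both valves in the yellow and the condensate box in the green, all upright and released, with the tape and carton left alone; the hand-in returned no verdict.

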